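Set up the LED module checker

TASK

Change the checker over for the next light measurement: take out the bronze module left in it and lay it flat in the blue tray, fit every other LED module lying on the bench into a nest of its own, tongue under the blue hold-down bar and then swung down flat, and lay the hand-held meter in its cradle with the lens towards the light port. Only when all that is done, slide the shutter from shut to its next stop, the open window, one click and no further. Leave the spotlights and the other things on the bench where they are.

Things in the scene. Friction and masses are not known exactly. Their poses are not given: they have to be found in the camera images.
- module1: LED module, white heat sink; None if absent. Aluminium plate 90 x 56 x 5 mm (x -42 to +48), brass tongue flush with its underside at the -x end (x -56 to -42, 30 wide, 4 thick): 104 mm overall. Heat sink 44 (x) x 34 (y) mm, from 5 to 37 mm above the underside: grip it across y. Green connector at the +x end. 0.11-0.23 kg. Origin: underside, below the heat sink's middle; z up. Lies right side up.
- module2: LED module, black heat sink; None if absent. Aluminium plate 90 x 56 x 5 mm (x -42 to +48), brass tongue flush with its underside at the -x end (x -56 to -42, 30 wide, 4 thick): 104 mm overall. Heat sink 44 (x) x 34 (y) mm, from 5 to 37 mm above the underside: grip it across y. Green connector at the +x end. 0.11-0.23 kg. Origin: underside, below the heat sink's middle; z up. Lies right side up.
- module3: LED module, black heat sink; None if absent. Aluminium plate 90 x 56 x 5 mm (x -42 to +48), brass tongue flush with its underside at the -x end (x -56 to -42, 30 wide, 4 thick): 104 mm overall. Heat sink 44 (x) x 34 (y) mm, from 5 to 37 mm above the underside: grip it across y. Green connector at the +x end. 0.11-0.23 kg. Origin: underside, below the heat sink's middle; z up. Lies right side up.
- old_module: LED module of the last check, the same in size, shape, axes and weight, but with a bronze heat sink; always there. It starts seated in the middle nest, hooked under the bar: to take it out, raise its +x end 0.2 to 0.3 rad about the tongue tip, then draw it out along +x.
- tray_in (a point): centre of the inner floor (3 mm above the bench) of the fixed, low blue tray; inside 88 (x) x 134 (y) mm, rim 14 mm above the bench. A module lies flat in it only lengthwise, along the tray's y, either way round.
- checker: fixed module checker: white box 150 (x) x 270 (y) x 60 mm, three nests on top; on its +y side (to y = 297) a low block with the meter cradle, and between, in the box's +y face 31 mm up, the round light port behind the shutter. Origin under the box's centre, level. Blue hold-down bar along the -x (robot's) side of the top, 6 mm thick, underside 10 mm above the nest floors.
- nest1 (a point): the right (-y) nest, 84 mm from the next: point on its floor (60 mm up) where a seated module's origin lies; axes as the checker's. In x: bar edge -47 mm, wall behind it -60, end wall (8 high) +50: a module cannot be laid in flat; tongue under the bar, other end raised 0.2 to 0.3 rad, then down. 62 mm wide in y, ribs 8 high; no catch. Takes any module; may stay empty.
- nest2 (a point): the middle nest, 84 mm from the next: point on its floor (60 mm up) where a seated module's origin lies; axes as the checker's. In x: bar edge -47 mm, wall behind it -60, end wall (8 high) +50: a module cannot be laid in flat; tongue under the bar, other end raised 0.2 to 0.3 rad, then down. 62 mm wide in y, ribs 8 high; no catch. Takes any module; may stay empty.
- nest3 (a point): the left (+y) nest, 84 mm from the next: point on its floor (60 mm up) where a seated module's origin lies; axes as the checker's. In x: bar edge -47 mm, wall behind it -60, end wall (8 high) +50: a module cannot be laid in flat; tongue under the bar, other end raised 0.2 to 0.3 rad, then down. 62 mm wide in y, ribs 8 high; no catch. Takes any module; may stay empty.
- shutter (a joint): travel (m) of the dark steel shutter plate across the light port, towards the checker's -x (the robot). Three sprung stops: 0 shut (as found), 0.030 open window, 0.060 amber window. Up to about 8 N to leave a stop; past half way (15 mm) it is drawn into the next, and stays in a stop when let go.
- shutter_tab (a point): middle of the top of the shutter's orange finger tab, moving with it; tab 16 (x) x 10 (y) mm, from 56 to 104 mm above the bench; the nest ribs beside it reach 68 mm. Axes as the checker's.
- meter: hand-held light meter, yellow, 44 (x) x 120 (y) x 30 mm thick, 0.22 kg, lying on its back, display up. White lens in its -y end. Origin: middle of the underside; z up.
- meter_lens (a point): centre of the meter's lens, at its -y end (60 mm from the origin, 15 mm above the underside).
- dock (a point): middle of the floor of the meter cradle, 16 mm above the bench; the docked meter's origin lies here, axes as the checker's, so its lens looks at the port (-y). Clear space 48 (x) x 126 (y) mm between black corner walls 14 mm high; the sides are open for fingers over the middle 76 mm.
- spot_white1: white track spotlight standing on its face, 64 mm across, 168 mm high with its flat adapter (100 x 30 mm) on top, 0.5 kg; to be left where it is. Origin at its underside.
- spot_black1: black track spotlight standing on its face, 64 mm across, 168 mm high with its flat adapter (100 x 30 mm) on top, 0.5 kg; to be left where it is. Origin at its underside.
- spot_white2: white track spotlight standing on its face, 64 mm across, 168 mm high with its flat adapter (100 x 30 mm) on top, 0.5 kg; to be left where it is. Origin at its underside.
- spot_black2: black track spotlight standing on its face, 64 mm across, 168 mm high with its flat adapter (100 x 30 mm) on top, 0.5 kg; to be left where it is. Origin at its underside.
- reflector: bright conical reflector, 50 mm wide, 28 high; to be left where it is. Origin at its underside.
- lens_carton: small brown carton 50 x 45 x 30 mm; to be left where it is. Origin at its underside.
- screwdriver: screwdriver, red handle, 200 mm long; to be left where it is. Origin at its underside.
Not all that is in view belongs to the job. What is shaped like the old_module but turquoise is not meant.

How it is judged:
On the way, in this order (a step that is already met when the one before it is completed fails the run):
1. with the shutter still shut, the bronze module lies in the tray, every module is seated in a nest and the meter lies in its cradle (((x of module1 in the frame of nest1 between -0.0053 and 0.004 m and y of module1 in the frame of nest1 between -0.005 and 0.005 m and z of module1 in the frame of nest1 between -0.003 and 0.003 m) or (x of module1 in the frame of nest2 between -0.0053 and 0.004 m and y of module1 in the frame of nest2 between -0.005 and 0.005 m and z of module1 in the frame of nest2 between -0.003 and 0.003 m) or (x of module1 in the frame of nest3 between -0.0053 and 0.004 m and y of module1 in the frame of nest3 between -0.005 and 0.005 m and z of module1 in the frame of nest3 between -0.003 and 0.003 m)) and angle between each of module1, module2, module3's own z axis and vertical below 0.05 rad and linear speed of each of module1, module2, module3, old_module, meter below 0.02 m/s and ((x of module2 in the frame of nest1 between -0.0053 and 0.004 m and y of module2 in the frame of nest1 between -0.005 and 0.005 m and z of module2 in the frame of nest1 between -0.003 and 0.003 m) or (x of module2 in the frame of nest2 between -0.0053 and 0.004 m and y of module2 in the frame of nest2 between -0.005 and 0.005 m and z of module2 in the frame of nest2 between -0.003 and 0.003 m) or (x of module2 in the frame of nest3 between -0.0053 and 0.004 m and y of module2 in the frame of nest3 between -0.005 and 0.005 m and z of module2 in the frame of nest3 between -0.003 and 0.003 m)) and ((x of module3 in the frame of nest1 between -0.0053 and 0.004 m and y of module3 in the frame of nest1 between -0.005 and 0.005 m and z of module3 in the frame of nest1 between -0.003 and 0.003 m) or (x of module3 in the frame of nest2 between -0.0053 and 0.004 m and y of module3 in the frame of nest2 between -0.005 and 0.005 m and z of module3 in the frame of nest2 between -0.003 and 0.003 m) or (x of module3 in the frame of nest3 between -0.0053 and 0.004 m and y of module3 in the frame of nest3 between -0.005 and 0.005 m and z of module3 in the frame of nest3 between -0.003 and 0.003 m)) and x of old_module in the frame of tray_in between -0.024 and 0.024 m and y of old_module in the frame of tray_in between -0.024 and 0.024 m and z of old_module in the frame of tray_in between -0.003 and 0.004 m and angle between each of old_module, meter's own z axis and vertical below 0.06 rad and x of meter in the frame of dock between -0.004 and 0.004 m and y of meter_lens in the frame of dock between -0.066 and -0.054 m and z of meter in the frame of dock between -0.003 and 0.003 m and value of joint shutter below 0.006 m), for 0.2 s.
2. the shutter is slid to the open window (value of joint shutter between 0.026 and 0.034 m), for 0.2 s.
At the end, for the whole second after the job is handed in: bronze module flat in the tray; every other module flat (0.05 rad, 3 mm) on a nest floor, within 5 mm of its middle, tongue under the bar; the meter lies flat in the cradle, lens to the port, within 4 mm across and 6 mm along; the shutter stands at 30 mm within 4 mm; all at rest (all of step 2 and ((x of module1 in the frame of nest1 between -0.0053 and 0.004 m and y of module1 in the frame of nest1 between -0.005 and 0.005 m and z of module1 in the frame of nest1 between -0.003 and 0.003 m) or (x of module1 in the frame of nest2 between -0.0053 and 0.004 m and y of module1 in the frame of nest2 between -0.005 and 0.005 m and z of module1 in the frame of nest2 between -0.003 and 0.003 m) or (x of module1 in the frame of nest3 between -0.0053 and 0.004 m and y of module1 in the frame of nest3 between -0.005 and 0.005 m and z of module1 in the frame of nest3 between -0.003 and 0.003 m)) and angle between each of module1, module2, module3's own z axis and vertical below 0.05 rad and linear speed of each of module1, module2, module3, old_module, meter below 0.02 m/s and ((x of module2 in the frame of nest1 between -0.0053 and 0.004 m and y of module2 in the frame of nest1 between -0.005 and 0.005 m and z of module2 in the frame of nest1 between -0.003 and 0.003 m) or (x of module2 in the frame of nest2 between -0.0053 and 0.004 m and y of module2 in the frame of nest2 between -0.005 and 0.005 m and z of module2 in the frame of nest2 between -0.003 and 0.003 m) or (x of module2 in the frame of nest3 between -0.0053 and 0.004 m and y of module2 in the frame of nest3 between -0.005 and 0.005 m and z of module2 in the frame of nest3 between -0.003 and 0.003 m)) and ((x of module3 in the frame of nest1 between -0.0053 and 0.004 m and y of module3 in the frame of nest1 between -0.005 and 0.005 m and z of module3 in the frame of nest1 between -0.003 and 0.003 m) or (x of module3 in the frame of nest2 between -0.0053 and 0.004 m and y of module3 in the frame of nest2 between -0.005 and 0.005 m and z of module3 in the frame of nest2 between -0.003 and 0.003 m) or (x of module3 in the frame of nest3 between -0.0053 and 0.004 m and y of module3 in the frame of nest3 between -0.005 and 0.005 m and z of module3 in the frame of nest3 between -0.003 and 0.003 m)) and x of old_module in the frame of tray_in between -0.024 and 0.024 m and y of old_module in the frame of tray_in between -0.024 and 0.024 m and z of old_module in the frame of tray_in between -0.003 and 0.004 m and angle between each of old_module, meter's own z axis and vertical below 0.06 rad and x of meter in the frame of dock between -0.004 and 0.004 m and y of meter_lens in the frame of dock between -0.066 and -0.054 m and z of meter in the frame of dock between -0.003 and 0.003 m and velocity of joint shutter below 0.01 m/s); the robot touches nothing.
It fails at once if the shutter is pushed on past the open window (value of joint shutter above 0.044 m).
It fails at once if a spotlight or another thing on the bench is shifted by more than 3 cm (distance of any of spot_white1, spot_black1, spot_white2, spot_black2, reflector, lens_carton, screwdriver from where it was at the start of the episode above 0.03 m).
Of module1, module2, module3 only 2 to 3 are there at a start; the rules pass over those that are not, and their reading is None.
At some moment in a run one of module1, module2, module3 may be knocked a few centimetres aside while the robot is not near it.
It also fails if it takes over 210 s, if anything falls off the work surface, if the arm or the gripper's body presses on something with over 40 N, if the wrist force passes 120 N, or if a joint passes its speed limit or range.

ROBOT

A 6-joint arm with a two-finger parallel gripper is mounted at the origin on the work surface. World frame = base frame: x ahead of the robot, y to its left, z up, the work surface at z = 0. Lengths are in m, angles in rad, forces in N, time in s.
With the tool pointing down it reaches from about 0.325 to 0.85 m from the base axis. Payload 15.5 kg.
Tool frame: the origin (TCP) lies midway between the tips of the shut fingers; the grasp point (between the pads) lies 19 mm behind it (ctrl.grip_point_offset is the distance from the TCP to the grasp point, in m); z points along the fingers, y is the direction in which the jaws open and shut (so a half turn about z gives the same grasp; the last joint's range is limited). The gripper opens to 91 mm and grips with 3 to 60 N. Pads are 32 mm wide; open, the fingers measure 118 mm over their backs; the gripper's body (76 mm by 178 mm) begins 60 mm behind the grasp point.
Start: joints at [1.183, 0.494, 1.345, -0, 1.302, -0.096], TCP at [0.18, 0.598, 0.185] pointing down, gripper open.
Joint ranges: [-2.91, 2.91], [-0.82, 2.16], [0.22, 2.67], [-1.22, 4.37], [0.12, 2.79], [-3.08, 3.08]. Speed limits (rad/s): [1.89, 1.89, 2.57, 3.01, 3.01, 3.01].

INTERFACE

Orientations are given as a unit quaternion [x, y, z, w].
In Python, from station import ctrl gives the robot as it stands. The module is installed in compiled form; this text tells all that it offers.
- The arm moves only by the shell command python3 -m creep 'ROWS'. ROWS is JSON, a list of rows, each a list of 7 numbers: the shift along the tool's x, y, z in m, then the turn, a rotation vector about the tool's x, y, z in degrees, then the finger opening in m, from 0 to 0.0912. In form: [[dx, dy, dz, wx, wy, wz, claw], ...]. A call has 1 to 12 rows; each row shifts and turns the commanded pose from where the row before left it, along the tool's axes as they then stand; what a row does not reach is not made up. A row lasts 1/12 s, in which the tool goes at most 41.7 mm and 7.16 degrees, less where a joint would pass 70% of its speed; a pose out of reach is approached as far as the arm can. A call with a gripper value outside its range is refused whole. The fingers move at their own pace and stop on an object; the grip force is fixed at half the most. Time passes only in rows, so rows that do not move let the fingers close. It gives the time, the measured TCP pose, the force and the opening at its end, in the units of the state.
- ctrl.observe(): the state, without advancing time (a new reading comes with each control period).
- ctrl.snapshot(name): name is "side" or "top" or "wrist"; returns the picture (480x640x3 uint8, red, green, blue); there is no depth.
- ctrl.camera_model(name): a dict with "intrinsics" (3x3 intrinsics, pixels), "cam_to_world" (4x4, takes a point from camera to world coordinates). Camera axes: x right, y down, z forward; pixel columns grow to the right and rows downward; lengths in m; the calibration is good to about 2 mm. A picture is of the moment at which its call begins: read the wrist's pose just before it. camera_model takes no time and is no camera call; for the wrist camera it gives the pose at the moment of the call.
- ctrl.finish_job(): hands the job in, once; it reports no verdict.
The state is a dict: "clock": time; "qpos": joint angles; "qvel": joint speeds; "joint_efforts": joint torques, N m; "tcp_pos": TCP position; "tool_rot": TCP orientation; "force": force on the tool from outside, world axes, zero at the start; "wrist_torque": the same for the moment, N m; "finger_gap": finger opening in m.
Only numpy, scipy, OpenCV 4.12 (cv2) and the standard library are available. Lean on these libraries where they do the work, as an engineer would, in place of code of your own. Each camera call takes 0.05 s, during which the arm holds its last target.

## Working session

There is one attempt and no reset: what is moved stays moved. The work goes in short steps, Python scripts to look and compute and a shell command to move; the robot and the scene stay as the last step left them, time stands still between calls to the robot, and variables do not carry over. Pictures are saved under pics/ and viewed, and the job is handed in when it is done.

```bash
mkdir -p pics; cat > h.py <<'E'
import numpy as np, cv2
from station import ctrl
def snap(n,f):
    cm=ctrl.camera_model(n); im=ctrl.snapshot(n); cv2.imwrite('pics/'+f+'.png',im[:,:,::-1]); np.savez('pics/'+f+'.npz',K=cm['intrinsics'],T=cm['cam_to_world'],im=im); return im
def load(f):
    d=np.load('pics/'+f+'.npz'); return np.array(d['K'],float),np.array(d['T'],float),d['im']
def ray(f,u,v,z):
    K,T,_=load(f); d=T[:3,:3]@np.linalg.inv(K)@np.array([u,v,1.]); o=T[:3,3]; return o+d*(z-o[2])/d[2]
def proj(f,p):
    K,T,_=load(f); q=np.linalg.inv(T)@np.append(p,1); q=K@q[:3]; return q[:2]/q[2]
E
python3 - <<'E'
from h import *
np.set_printoptions(precision=4,suppress=True)
for n in ['side','top','wrist']:
    snap(n,n+'0'); K,T,_=load(n+'0'); print(n,K.tolist()); print(T)
print(ctrl.observe())
E
```

```text
side [[547.6433123023589, 0.0, 316.03270974827706], [0.0, 547.6433123023589, 232.67307993097444], [0.0, 0.0, 1.0]]
[[ 0.7709 -0.4739  0.4256 -0.047 ]
 [-0.6367 -0.5923  0.4938 -0.7901]
 [ 0.0181 -0.6516 -0.7583  1.2881]
 [ 0.      0.      0.      1.    ]]
top [[624.0142863394628, 0.0, 318.7301874157198], [0.0, 624.0142863394628, 243.5704143035617], [0.0, 0.0, 1.0]]
[[ 0.0287 -0.9789  0.2022  0.232 ]
 [-0.9996 -0.0276  0.0083 -0.0086]
 [-0.0025 -0.2024 -0.9793  1.8991]
 [ 0.      0.      0.      1.    ]]
wrist [[333.13300481826565, 0.0, 315.9794589281327], [0.0, 333.13300481826565, 245.64120907711919], [0.0, 0.0, 1.0]]
[[ 0.2888  0.9276  0.2368  0.1134]
 [ 0.9574 -0.2796 -0.0724  0.6174]
 [-0.0009  0.2476 -0.9689  0.3844]
 [ 0.      0.      0.      1.    ]]
{'clock': 0.15, 'qpos': array([ 1.1825,  0.494 ,  1.346 , -0.    ,  1.3025, -0.0955]), 'qvel': array([ 0.0003, -0.0037, -0.0019,  0.0009, -0.0011, -0.0006]), 'joint_efforts': array([  0.0013, -87.9196, -38.2048,   0.0708,   0.0504,  -0.0001]), 'tcp_pos': array([0.1803, 0.5981, 0.1847]), 'tool_rot': array([ 0.1459,  0.9893, -0.0004, -0.0001]), 'force': array([-0.9082,  0.2494, -0.2822]), 'wrist_torque': array([-0.0074,  0.0157,  0.0224]), 'finger_gap': 0.09156880664295208}
```

View pics/side0.png

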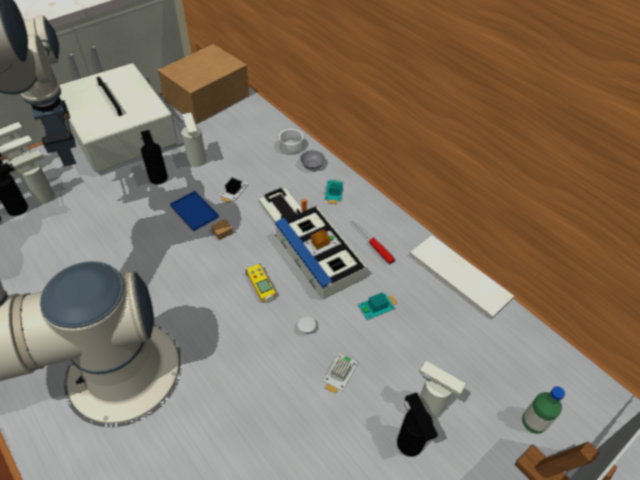

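View pics/top0.png

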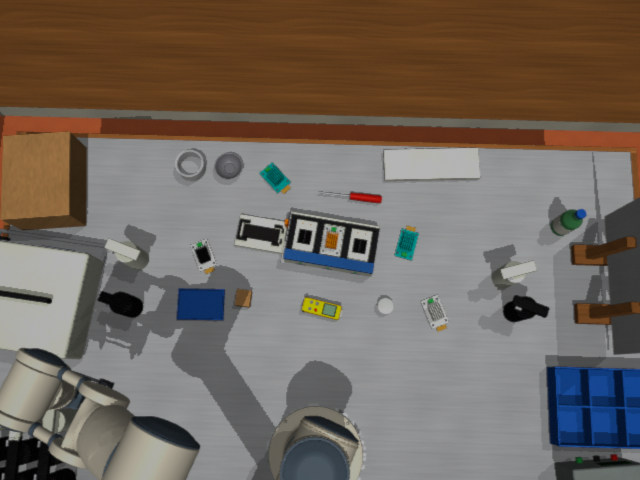

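View pics/wrist0.png

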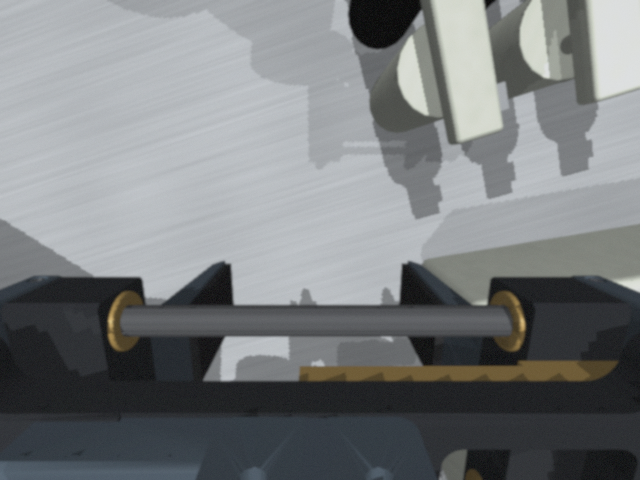

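Top view: the white module is at (435,312), the black one at (203,255), and the bronze one sits in the middle nest at (333,240). The meter is at (321,307) and the tray at (201,304). The turquoise decoys are at (275,178) and (406,243). I'll confirm these in enlarged crops.

```bash
python3 - <<'E'
from h import *
_,_,im=load('top0')
def c(u0,v0,u1,v1,s,f):
    cv2.imwrite('pics/'+f+'.png',cv2.resize(im[v0:v1,u0:u1],None,fx=s,fy=s,interpolation=cv2.INTER_CUBIC)[:,:,::-1])
c(225,200,385,320,5,'c_chk'); c(165,230,265,330,5,'c_l'); c(370,215,470,335,5,'c_r')
E
```

```text
(no output)
```

View pics/c_chk.png

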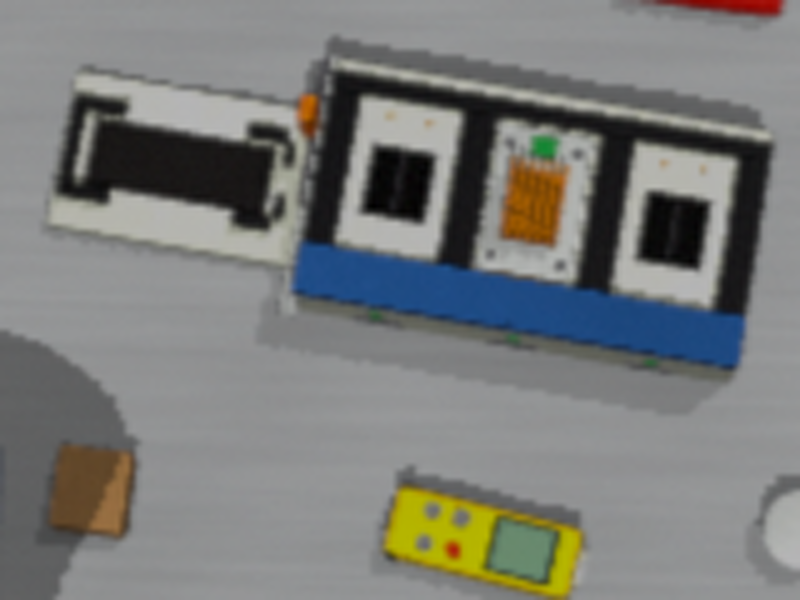

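View pics/c_l.png

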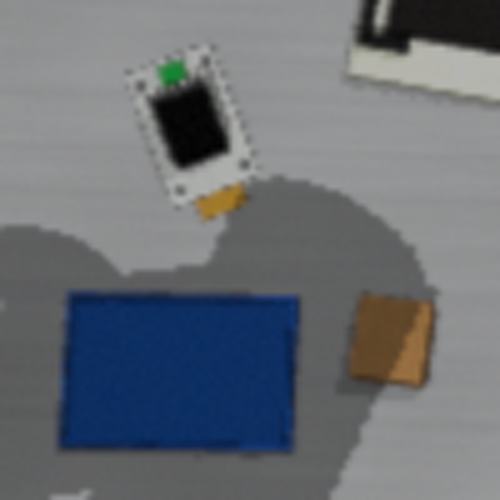

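View pics/c_r.png

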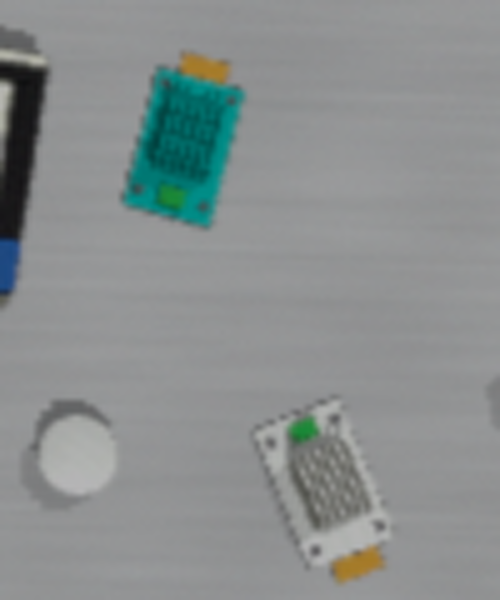

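The crops confirm white (connector up, tongue lower right) and black (tongue lower right). The meter's lens faces image right (-y). Next, rough measurement from the top view.

```bash
cat >> h.py <<'E'
def mask(im,name):
    hsv=cv2.cvtColor(np.ascontiguousarray(im),cv2.COLOR_RGB2HSV)
    R={'blue':((105,140,60),(125,255,255)),'yellow':((25,150,90),(34,255,255)),'orange':((8,170,120),(19,255,255)),'bronze':((8,150,100),(19,255,255)),'brass':((15,140,110),(24,255,255)),'green':((50,140,60),(75,255,255)),'teal':((82,120,50),(98,255,255))}[name]
    return cv2.inRange(hsv,np.array(R[0]),np.array(R[1]))
def blobs(m,amin=8):
    n,l,s,c=cv2.connectedComponentsWithStats(m)
    return [(s[i,4],tuple(s[i,:4]),c[i],(l==i).astype(np.uint8)) for i in range(1,n) if s[i,4]>=amin]
def rect(b):
    cs,_=cv2.findContours(b,cv2.RETR_EXTERNAL,cv2.CHAIN_APPROX_NONE); return cv2.boxPoints(cv2.minAreaRect(max(cs,key=len)))
E
python3 - <<'E'
from h import *
np.set_printoptions(precision=4,suppress=True)
_,_,im=load('top0')
Z={'blue':.076,'yellow':.03,'orange':.104,'brass':.004,'green':.012}
for n,z in Z.items():
    for a,b,c,m in blobs(mask(im,n),6):
        if b[0]>540: continue
        print(n,a,b,ray('top0',*c,z)[:2]); 
        if n in('blue','yellow'):
            for q in rect(m): print('    ',q,ray('top0',*q,z if n!='blue' or b[0]>250 else .014)[:2])
E
```

```text
blue 911 (np.int32(284), np.int32(248), np.int32(90), np.int32(25)) [ 0.558  -0.0232]
     [283.1578 257.9128] [0.562  0.1111]
     [284.9326 247.5599] [0.5935 0.1071]
     [373.418  262.7288] [ 0.5551 -0.1569]
     [371.6432 273.0817] [ 0.5239 -0.152 ]
blue 1415 (np.int32(177), np.int32(289), np.int32(48), np.int32(31)) [0.4183 0.3472]
     [177. 289.] [0.4681 0.434 ]
     [224. 289.] [0.4722 0.2911]
     [224. 319.] [0.3814 0.2857]
     [177. 319.] [0.3774 0.4272]
yellow 376 (np.int32(302), np.int32(297), np.int32(39), np.int32(23)) [0.4217 0.001 ]
     [301.1177 310.5294] [0.4119 0.054 ]
     [304.6471 296.4117] [0.4546 0.0448]
     [341.1177 305.5294] [ 0.4303 -0.0654]
     [337.5883 319.6471] [ 0.3879 -0.0557]
orange 4781 (np.int32(0), np.int32(116), np.int32(640), np.int32(91)) [ 0.9343 -0.0403]
orange 14 (np.int32(285), np.int32(219), np.int32(3), np.int32(5)) [0.6677 0.1051]
orange 36 (np.int32(0), np.int32(220), np.int32(7), np.int32(8)) [0.6367 0.9456]
orange 138 (np.int32(326), np.int32(233), np.int32(12), np.int32(16)) [ 0.6137 -0.0297]
orange 8 (np.int32(314), np.int32(3
[... 511 characters left out ...]
t32(9), np.int32(6)) [0.5314 0.3421]
brass 64 (np.int32(243), np.int32(291), np.int32(8), np.int32(16)) [0.4434 0.2199]
brass 7 (np.int32(314), np.int32(308), np.int32(3), np.int32(4)) [0.4194 0.0133]
brass 32 (np.int32(437), np.int32(325), np.int32(9), np.int32(6)) [ 0.3754 -0.3687]
green 14 (np.int32(266), np.int32(167), np.int32(4), np.int32(5)) [0.8588 0.1769]
green 12 (np.int32(332), np.int32(228), np.int32(4), np.int32(3)) [ 0.6691 -0.0372]
green 13 (np.int32(197), np.int32(243), np.int32(5), np.int32(4)) [0.6089 0.3771]
green 17 (np.int32(402), np.int32(252), np.int32(5), np.int32(5)) [ 0.5968 -0.2551]
green 12 (np.int32(429), np.int32(299), np.int32(4), np.int32(4)) [ 0.4544 -0.336 ]
```

```bash
cat >> h.py <<'E'
from scipy.spatial.transform import Rotation as Ro
def tgt(yaw,tilt=0.0):
    "tool x = -dir(yaw), z down; tilt>0 raises the +x end"
    A=Ro.from_euler('z',yaw,degrees=True)*Ro.from_euler('y',-tilt,degrees=True)
    return A*Ro.from_matrix(np.diag([-1,1,-1.]))
def go(pos,yaw,tilt=0.0):
    o=ctrl.observe(); R=Ro.from_quat(o['tool_rot']); d=R.inv().apply(np.array(pos)-o['tcp_pos']); w=(R.inv()*tgt(yaw,tilt)).as_rotvec(degrees=True)
    n=max(np.linalg.norm(d)/.0417,np.linalg.norm(w)/7.16)
    print('t %.1f tcp %s shift(mm) %s turn %s  minrows %.1f gap %.4f'%(o['clock'],np.round(o['tcp_pos'],4),np.round(d*1000,1),np.round(w,2),n,o['finger_gap']))
E
python3 -m creep '[[0,0,-0.04,0,0,0,0.09],[0,0,-0.04,0,0,0,0.09],[0,0,-0.04,0,0,0,0.09]]'
python3 -c "
from h import *
go((.58,.05,.30),-8)"
```

```text
clock: 0.4
tcp_pos: [0.1801, 0.5977, 0.3062]
tool_rot: [0.146, 0.989, -0.001, -0.0]
force: [0.2, 0.8, 0.1]
finger_gap: 0.09
t 0.4 tcp [0.1801 0.5977 0.3062] shift(mm) [-540.9 -409.     6.8] turn [-0.1  -0.02 -8.78]  minrows 16.3 gap 0.0900
```

```bash
python3 -m creep '[[-0.032,-0.0242,0,0,0,0,0.09],[-0.032,-0.0242,0,0,0,0,0.09],[-0.032,-0.0242,0,0,0,0,0.09],[-0.032,-0.0242,0,0,0,0,0.09],[-0.032,-0.0242,0,0,0,0,0.09],[-0.032,-0.0242,0,0,0,0,0.09],[-0.032,-0.0242,0,0,0,0,0.09],[-0.032,-0.0242,0,0,0,0,0.09],[-0.032,-0.0242,0,0,0,0,0.09],[-0.032,-0.0242,0,0,0,0,0.09],[-0.032,-0.0242,0,0,0,0,0.09],[-0.032,-0.0242,0,0,0,0,0.09]]'
python3 -c "
from h import *
go((.58,.05,.30),-8)"
```

```text
clock: 1.4
tcp_pos: [0.4649, 0.2076, 0.3051]
tool_rot: [0.146, 0.989, -0.0, -0.0]
force: [1.2, -0.0, -0.1]
finger_gap: 0.0899
t 1.4 tcp [0.4649 0.2076 0.3051] shift(mm) [-155.7 -117.7    5.1] turn [-0.   -0.   -8.78]  minrows 4.7 gap 0.0899
```

```bash
python3 -m creep '[[-0.031,-0.0235,0,0,0,0,0.09],[-0.031,-0.0235,0,0,0,0,0.09],[-0.031,-0.0235,0,0,0,0,0.09],[-0.031,-0.0235,0,0,0,0,0.09],[-0.031,-0.0235,0.005,0,0,0,0.09],[0,0,0,0,0,-4.4,0.09],[0,0,0,0,0,-4.4,0.09],[0,0,0,0,0,0,0.09],[0,0,0,0,0,0,0.09]]'
python3 - <<'E'
from h import *
snap('wrist','w1'); snap('top','top1'); go((.58,.05,.3),-8)
E
```

```text
clock: 2.15
tcp_pos: [0.5786, 0.0523, 0.2999]
tool_rot: [0.071, 0.997, 0.0, -0.0]
force: [-0.0, 0.4, 0.2]
finger_gap: 0.0902
t 2.2 tcp [0.5785 0.0527 0.3002] shift(mm) [-1.9 -2.4  0.2] turn [ 0.   -0.   -0.09]  minrows 0.1 gap 0.0903
```

View pics/w1.png

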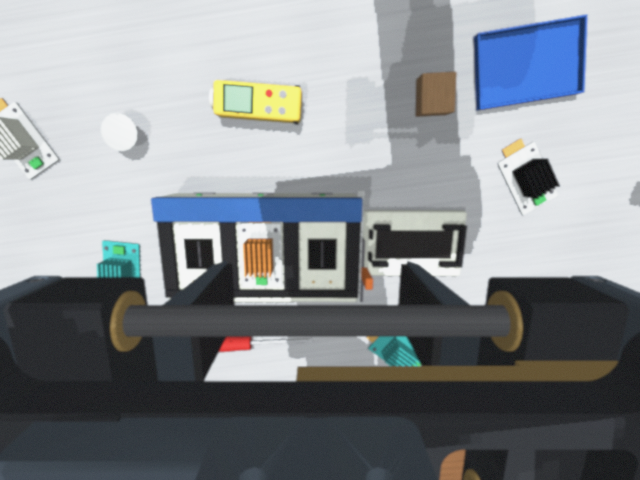

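View pics/top1.png

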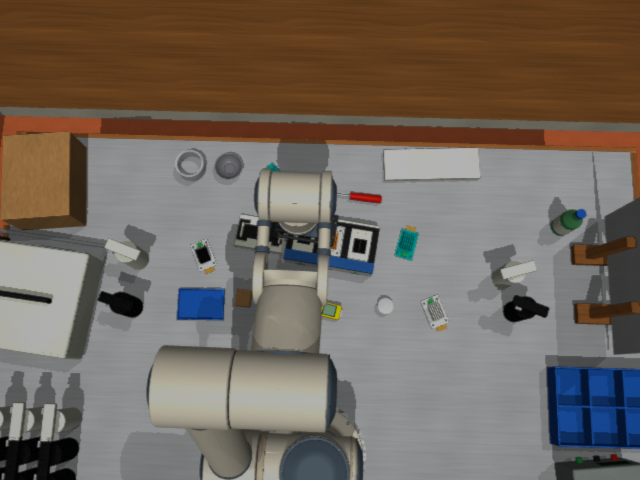

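The wrist view shows white at (20,140), black at (528,180), bronze in the middle nest at (260,258), nests 1 and 3 empty, the meter at (257,102) with its lens left (-y), the cradle at (415,243) and the tray at (530,62). Top1 uncovers the lower left, where there are only racked spotlights, so two modules are present. Now measuring in w1.

```bash
python3 - <<'E'
from h import *
np.set_printoptions(precision=4,suppress=True)
f='w1';_,_,im=load(f)
for n,z in {'blue':.076,'yellow':.03,'orange':.097,'brass':.004,'green':.012}.items():
    for a,b,c,m in blobs(mask(im,n),20):
        if b[1]>290: continue
        zz=.014 if n=='blue' and b[0]>400 else z
        print(n,a,[int(t) for t in b],c,ray(f,*c,zz)[:2])
        if a>500:
            P=np.array([ray(f,*q,zz)[:2] for q in rect(m)]); print(rect(m).tolist(),P.tolist(), P.mean(0))
c=im[190:300,150:480]; cv2.imwrite('pics/w1c.png',cv2.resize(c,(792,264),interpolation=cv2.INTER_CUBIC)[:,:,::-1])
E
```

```text
blue 8234 [475, 16, 111, 93] [530.2503  62.3257] [0.425  0.3589]
[[465.8648681640625, 35.18919372558594], [584.8919067382812, 15.35134506225586], [597.2432861328125, 89.4594497680664], [478.21624755859375, 109.29730224609375]] [[0.3810016172254007, 0.27578849076176043], [0.3798372962528144, 0.4272347815745682], [0.4711607037345792, 0.44858740822138976], [0.47364115489783143, 0.2896505437012477]] [0.4264 0.3603]
blue 4676 [152, 198, 209, 25] [255.5503 209.2742] [ 0.5582 -0.0237]
[[151.84817504882812, 220.95542907714844], [152.020751953125, 197.13783264160156], [360.1184997558594, 198.6457977294922], [359.9459228515625, 222.46339416503906]] [[0.5541663003984557, -0.1587876780938679], [0.5244913597110473, -0.1505727244391179], [0.5636109555318071, 0.10999607457515082], [0.5940209934528796, 0.10644277785504444]] [ 0.5591 -0.0232]
yellow 30 [221, 113, 24, 3] [232.7 114.3] [ 0.4352 -0.0394]
orange 87 [364, 269, 8, 19] [367.0345 279.6782] [0.665  0.1051]
brass 130 [218, 114, 82, 8] [258.6615 117.6846] [ 0.4405 -0.0099]
brass 28 [260, 240, 11, 9] [265.5714 243.2857] [ 0.6201 -0.0326]
brass 185 [246, 255, 26, 18] [258.2378 263.9351] [ 0.6511 -0.0499]
green 50 [31, 159, 10, 8] [ 35.72 162.58] [ 0.4559 -0.3333]
green 27 [535, 197, 9, 6] [539.3333 199.4444] [0.6099 0.3762]
green 72 [113, 246, 12, 8] [118.3056 249.4722] [ 0.5963 -0.2538]
```

View pics/w1c.png

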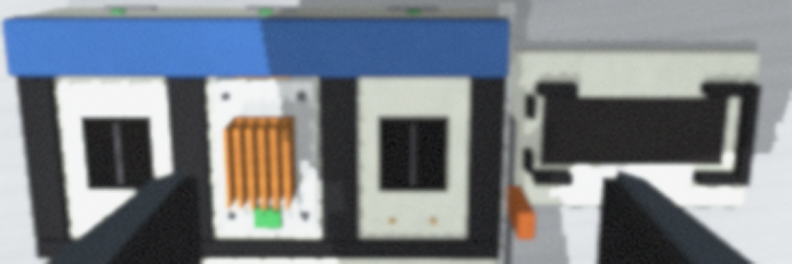

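```bash
python3 - <<'E'
from h import *
np.set_printoptions(precision=4,suppress=True)
n2=np.array([.6207,-.0325]); y=np.radians(-8.5); X=np.array([np.cos(y),np.sin(y)]);Y=np.array([-X[1],X[0]])
loc=lambda p:np.array([(p[:2]-n2)@X,(p[:2]-n2)@Y])*1000
q=lambda x,y:(x/2.4+150,y/2.4+190)
for nm,p,z in [('sink -x edge',(260,117),.097),('sink +x',(262,206),.097),('plateL',(207,160),.065),('plateR',(322,160),.065),('plate +x',(265,240),.065),('screw',(226,97),.065),('screw',(301,97),.065),('screw',(232,215),.065),('screw',(305,215),.065),('n3 L',(358,160),.060),('n3R',(469,160),.06),('n1L',(57,160),.06),('n1R',(170,160),.06),('dock tl',(545,97),.016),('tr',(727,97),.016),('bl',(540,163),.016),('br',(725,163),.016)]:
    print(nm,loc(ray('w1',*q(*p),z)))
E
```

```text
sink -x edge [-29.4129   5.3148]
sink +x [19.2229  4.6172]
plateL [  3.2782 -31.224 ]
plateR [ 2.8519 33.8659]
plate +x [51.4511 -0.0741]
screw [-33.1814 -18.7695]
screw [-33.454   22.8367]
screw [ 36.1818 -18.5549]
screw [35.9064 23.5078]
n3 L [ 4.1738 53.9889]
n3R [  3.7575 117.5375]
n1L [   5.3025 -118.3361]
n1R [  4.8787 -53.6428]
dock tl [-24.2547 167.4316]
tr [-24.9906 279.7757]
bl [ 18.198  166.4827]
br [ 17.4342 283.107 ]
```

```bash
python3 -c "
from h import *
go((.62,-.0312,.13),-8.5)"
```

```text
t 2.2 tcp [0.5785 0.0527 0.3002] shift(mm) [-52.9 -77.2 170.2] turn [ 0.   -0.    0.41]  minrows 4.7 gap 0.0903
```

```bash
python3 -m creep '[[-0.0132,-0.0193,0.02,0,0,0,0.06],[-0.0132,-0.0193,0.02,0,0,0,0.06],[-0.0132,-0.0193,0.02,0,0,0,0.06],[-0.0133,-0.0193,0.02,0,0,0.4,0.06],[0,0,0.03,0,0,0,0.06],[0,0,0.03,0,0,0,0.06],[0,0,0.03,0,0,0,0.06],[0,0,0,0,0,0,0.06],[0,0,0,0,0,0,0.06]]'
python3 - <<'E'
from h import *
snap('wrist','w2'); snap('side','s2'); go((.62,-.0312,.0715),-8.5)
E
```

```text
clock: 3.0
tcp_pos: [0.6196, -0.031, 0.1297]
tool_rot: [0.073, 0.997, 0.0, -0.001]
force: [1.1, -0.1, 1.0]
finger_gap: 0.0599
t 3.1 tcp [ 0.6215 -0.0313  0.1321] shift(mm) [ 1.6 -0.1 60.6] turn [-0.    0.14  0.12]  minrows 1.5 gap 0.0600
```

View pics/w2.png

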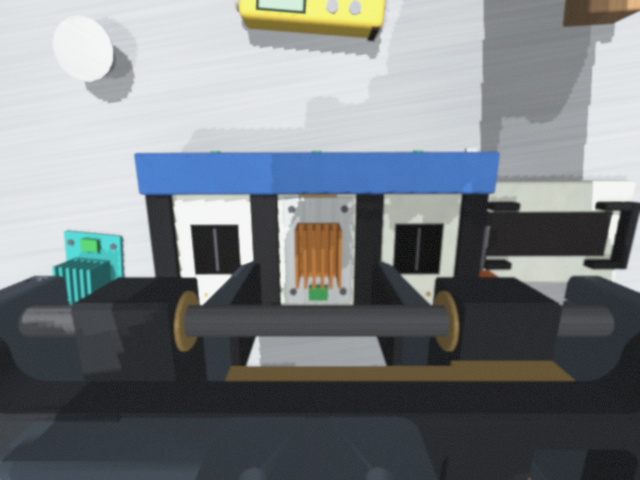

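The bronze sink is centred between the fingers (u≈318, brass tongue just visible under the bar at (318,196)). Descend and grip.

```bash
python3 -m creep '[[0,0,0.02,0,0,0,0.06],[0.0005,0,0.02,0,0,0,0.06],[0.0005,0,0.019,0,0,0,0.06],[0,0,0,0,0,0,0.06],[0,0,0,0,0,0,0.06]]'
python3 -c "
from h import *
go((.62,-.0312,.0715),-8.5)"
python3 -m creep '[[0,0,0,0,0,0,0.02],[0,0,0,0,0,0,0.02],[0,0,0,0,0,0,0.02],[0,0,0,0,0,0,0.02],[0,0,0,0,0,0,0.02],[0,0,0,0,0,0,0.02]]'
python3 -c "
from h import *
go((.62,-.0312,.0715),-8.5)"
```

```text
clock: 3.52
tcp_pos: [0.62, -0.0313, 0.0725]
tool_rot: [0.073, 0.997, -0.0, 0.001]
force: [0.8, -0.2, -0.7]
finger_gap: 0.0598
t 3.5 tcp [ 0.62   -0.0313  0.0725] shift(mm) [0.1 0.1 1. ] turn [-0.    0.06  0.12]  minrows 0.0 gap 0.0598
clock: 4.02
tcp_pos: [0.6195, -0.0314, 0.0714]
tool_rot: [0.073, 0.997, -0.0, 0.0]
force: [-0.4, 0.5, 0.3]
finger_gap: 0.023
t 4.0 tcp [ 0.6195 -0.0314  0.0714] shift(mm) [-0.5  0.2 -0.1] turn [-0.    0.02  0.12]  minrows 0.0 gap 0.0230
```

Gap is 0.023, less than the 34 mm sink. Check before lifting.

```bash
python3 - <<'E'
from h import *
snap('wrist','w3'); snap('side','s3'); print(ctrl.observe()['finger_gap'])
_,_,im=load('s3'); cv2.imwrite('pics/s3c.png',cv2.resize(im[160:300,240:400],(800,700))[:600,:,::-1])
E
```

```text
0.020205067879983777
```

View pics/w3.png

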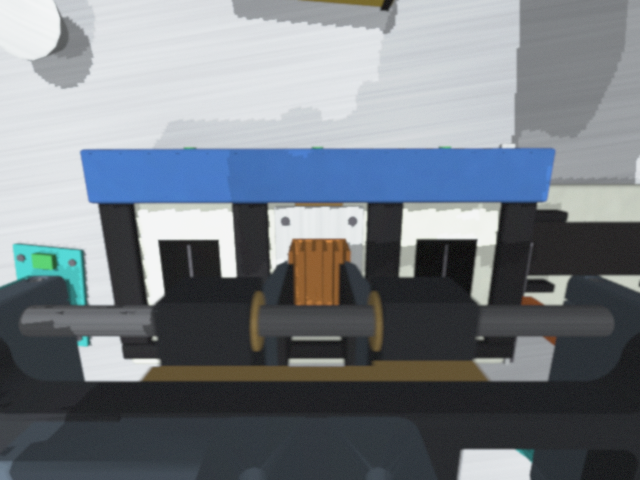

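View pics/s3c.png

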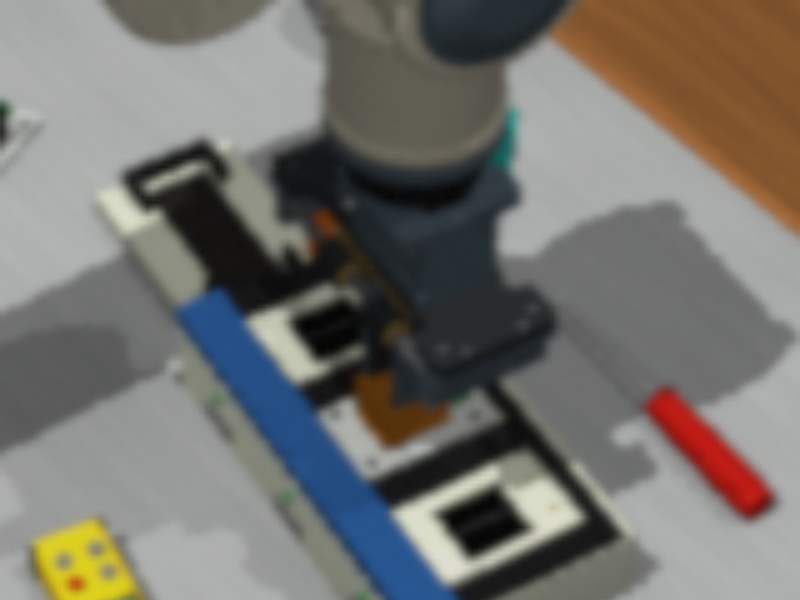

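```bash
python3 - <<'E'
from h import *
np.set_printoptions(precision=4,suppress=True)
o=ctrl.observe(); R=Ro.from_quat(o['tool_rot']); t=o['tcp_pos']; print(t,o['force'],o['finger_gap'],proj('w3',t))
K,T,_=load('w3'); print(T, R.inv().apply(T[:3,3]-t), (R.inv()*Ro.from_matrix(T[:3,:3])).as_euler('xyz',degrees=True))
n2=np.array([.6207,-.0325]); y=np.radians(-8.5); X=np.array([np.cos(y),np.sin(y)]);Y=np.array([-X[1],X[0]])
for x,yy,z in [(-22,-17,97),(-22,17,97),(22,17,97),(22,-17,97),(-22,17,65)]:
    print(x,yy,z,proj('w3',np.append(n2+X*x/1e3+Y*yy/1e3,z/1e3)),proj('s3',np.append(n2+X*x/1e3+Y*yy/1e3,z/1e3)))
print(proj('s3',t),proj('s3',t+[0,0,.02]))
_,_,im=load('w3'); cv2.imwrite('pics/w3c.png',cv2.resize(im[190:360,220:420],(800,680))[:600,:,::-1])
E
```

```text
[ 0.6194 -0.0314  0.0712] [0.5573 1.0392 0.0898] 0.020205067879983777 [317.4531 273.8915]
[[ 0.1459  0.9584  0.2454  0.5503]
 [ 0.9893 -0.1413 -0.0362 -0.0221]
 [ 0.      0.248  -0.9688  0.2712]
 [ 0.      0.      0.      1.    ]] [ 0.0697 -0.0009 -0.2   ] [-14.3597   0.0014  90.012 ]
-22 -17 97 [284.7525 253.6349] [316.312  243.4964]
-22 17 97 [347.3534 253.7513] [310.1659 235.5546]
22 17 97 [345.4205 327.3039] [323.2983 229.7092]
22 -17 97 [286.3806 327.2008] [329.5419 237.5029]
-22 17 65 [342.7628 240.09  ] [310.0557 242.7039]
[319.0404 242.2799] [319.1961 237.8152]
```

View pics/w3c.png

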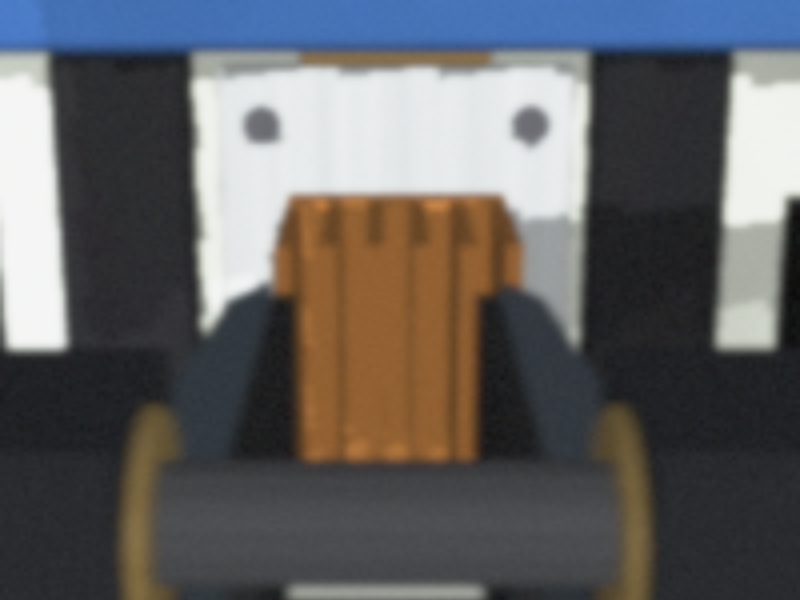

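The geometry is ambiguous, so I'll close further and see where the fingers stop.

```bash
python3 -m creep '[[0,0,0,0,0,0,0],[0,0,0,0,0,0,0],[0,0,0,0,0,0,0],[0,0,0,0,0,0,0]]'
python3 - <<'E'
from h import *
snap('wrist','w4');go((.62,-.0312,.0715),-8.5)
_,_,im=load('w4'); cv2.imwrite('pics/w4c.png',cv2.resize(im[190:360,220:420],(800,680))[:600,:,::-1])
E
```

```text
clock: 4.45
tcp_pos: [0.6194, -0.0314, 0.0711]
tool_rot: [0.073, 0.997, -0.0, -0.0]
force: [0.4, 0.5, 0.1]
finger_gap: 0.0003
t 4.5 tcp [ 0.6194 -0.0313  0.0711] shift(mm) [-0.6  0.2 -0.4] turn [ 0.   -0.    0.12]  minrows 0.0 gap 0.0004
```

View pics/w4c.png

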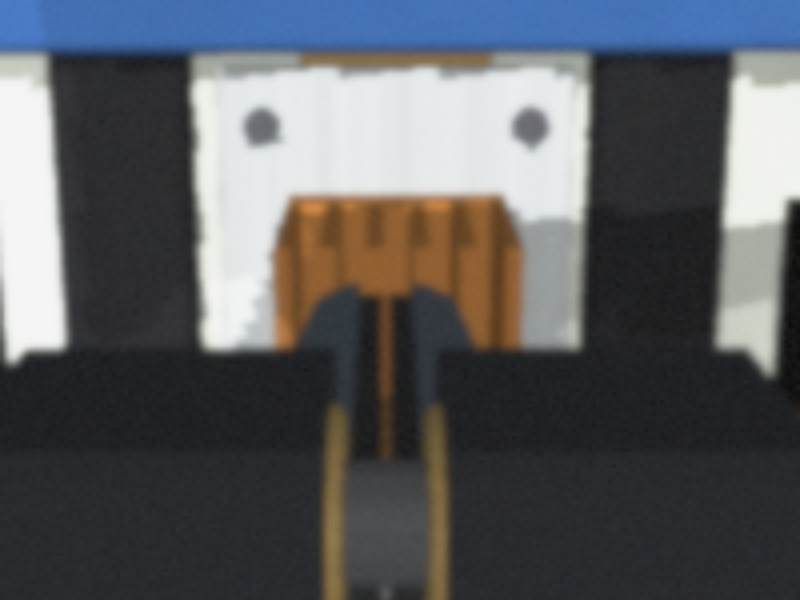

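The shut fingers stand above the sink, so the real fingertips end higher than the stated TCP. I'll find the offset by gently touching the sink top with shut fingers.

```bash
for i in 1 2 3; do python3 -m creep '[[0,0,0.001,0,0,0,0],[0,0,0.001,0,0,0,0]]' | grep -E "tcp|force"; done
```

```text
tcp_pos: [0.6195, -0.0314, 0.0691]
force: [-0.5, -0.3, -0.1]
tcp_pos: [0.6195, -0.0314, 0.0684]
force: [-12.6, 0.5, 40.7]
tcp_pos: [0.6196, -0.0314, 0.0683]
force: [-22.7, 2.5, 71.6]
```

```bash
python3 -m creep '[[0,0,-0.006,0,0,0,0],[0,0,-0.008,0,0,0,0.055],[0,0,0,0,0,0,0.055],[0,0,0,0,0,0,0.055],[0,0,0,0,0,0,0.055],[0,0,0,0,0,0,0.055],[0,0,0,0,0,0,0.055],[0,0,0,0,0,0,0.055],[0,0,0,0,0,0,0.055],[0,0,0,0,0,0,0.055]]'; python3 -m creep '[[0,0,0.005,0,0,0,0.055],[0,0,0.003,0,0,0,0.055]]';for i in 1 2 3; do python3 -m creep '[[0,0,0.001,0,0,0,0.055],[0,0,0.001,0,0,0,0.055]]' | grep -E "tcp|force"; done
```

```text
clock: 5.83
tcp_pos: [0.6194, -0.0313, 0.079]
tool_rot: [0.073, 0.997, 0.0, -0.0]
force: [0.3, 0.4, -0.6]
finger_gap: 0.0545
clock: 6.0
tcp_pos: [0.6194, -0.0314, 0.0706]
tool_rot: [0.073, 0.997, -0.0, 0.0]
force: [-0.6, 0.4, 0.0]
finger_gap: 0.0549
tcp_pos: [0.6192, -0.0314, 0.0687]
force: [-0.2, 0.5, 0.4]
tcp_pos: [0.6194, -0.0314, 0.067]
force: [-0.1, -0.3, -0.3]
tcp_pos: [0.6195, -0.0314, 0.0651]
force: [0.9, 0.1, 0.1]
```

```bash
for i in 1 2 3 4; do python3 -m creep '[[0,0,0.002,0,0,0,0.055],[0,0,0.002,0,0,0,0.055]]' | grep -E "tcp|force"; done; python3 -m creep '[[0,0,0.001,0,0,0,0.055],[0,0,0.001,0,0,0,0.055]]'| grep -E "tcp|force"
python3 - <<'E'
from h import *
snap('wrist','w5');go((.62,-.0312,.0455),-8.5)
E
```

```text
tcp_pos: [0.6195, -0.0314, 0.061]
force: [-0.8, -0.2, -0.2]
tcp_pos: [0.6194, -0.0314, 0.0569]
force: [0.1, 0.7, 0.9]
tcp_pos: [0.6194, -0.0313, 0.0529]
force: [-0.4, -0.3, 0.7]
tcp_pos: [0.6194, -0.0313, 0.0489]
force: [0.3, 0.1, -0.1]
tcp_pos: [0.6194, -0.0313, 0.0469]
force: [-0.3, -0.6, -0.4]
t 7.4 tcp [ 0.6193 -0.0313  0.0468] shift(mm) [-0.7  0.2  1.3] turn [ 0.   -0.01  0.12]  minrows 0.0 gap 0.0548
```

View pics/w5.png

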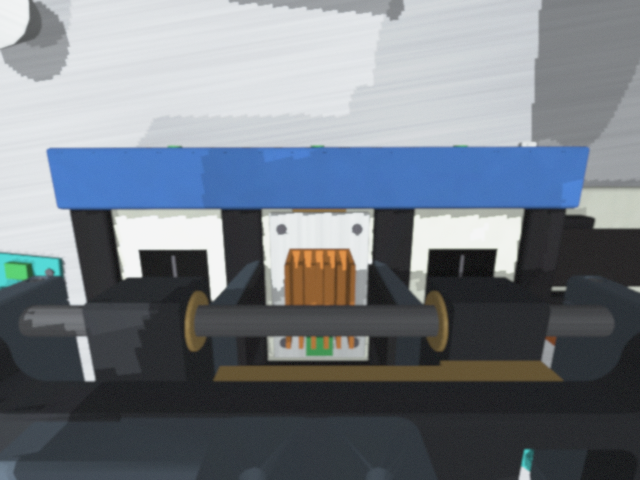

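```bash
python3 -m creep '[[0,0,0.001,0,0,0,0.055],[0,0,0,0,0,0,0.01],[0,0,0,0,0,0,0.01],[0,0,0,0,0,0,0.01],[0,0,0,0,0,0,0.01],[0,0,0,0,0,0,0.01],[0,0,0,0,0,0,0.01]]'
python3 -c "
from h import *
go((.62,-.0312,.0455),-8.5)"
```

```text
clock: 7.97
tcp_pos: [0.6195, -0.0313, 0.0462]
tool_rot: [0.073, 0.997, 0.0, 0.0]
force: [0.4, 0.4, 1.2]
finger_gap: 0.0338
t 8.0 tcp [ 0.6195 -0.0313  0.0462] shift(mm) [-0.5  0.2  0.7] turn [0.   0.01 0.12]  minrows 0.0 gap 0.0338
```

```bash
python3 -m creep '[[-0.0008,0,-0.0035,0,-3.6,0,0.01],[-0.0008,0,-0.0035,0,-3.6,0,0.01],[-0.0008,0,-0.0035,0,-3.6,0,0.01],[-0.0008,0,-0.0035,0,-3.6,0,0.01],[0,0,0,0,0,0,0.01],[0,0,0,0,0,0,0.01]]'
python3 -c "
from h import *
go((.6195+.018,-.0313-.003,.0462+.0139),-8.5,14.4)"
```

```text
clock: 8.47
tcp_pos: [0.6207, -0.0316, 0.0605]
tool_rot: [0.072, 0.99, -0.009, 0.124]
force: [-0.6, -0.6, -2.6]
finger_gap: 0.0336
t 8.5 tcp [ 0.6207 -0.0316  0.0605] shift(mm) [-16.4  -0.3   4.6] turn [ 0.03 -0.09  0.12]  minrows 0.4 gap 0.0336
```

```bash
python3 -m creep '[[-0.0058,0,0.0015,0,0,0,0.01],[-0.0058,0,0.0015,0,0,0,0.01],[-0.0058,0,0.0015,0,0,0,0.01],[0,0,0,0,0,0,0.01]]' && python3 -m creep '[[-0.005,0,-0.019,0,0,0,0.01],[-0.005,0,-0.019,0,0,0,0.01],[-0.005,0,-0.02,0,0,0,0.01],[-0.005,0,-0.02,0,0,0,0.01],[-0.005,0,-0.02,0,0,0,0.01],[0,0,0,0,0,0,0.01],[0,0,0,0,0,0,0.01]]'
python3 - <<'E'
from h import *
snap('wrist','w6');snap('side','s6');go((.54,.2,.2),-8.5,0)
E
```

```text
clock: 8.8
tcp_pos: [0.6412, -0.0347, 0.0603]
tool_rot: [0.073, 0.989, -0.009, 0.126]
force: [1.5, 0.4, 0.6]
finger_gap: 0.0338
clock: 9.38
tcp_pos: [0.6397, -0.0344, 0.1622]
tool_rot: [0.072, 0.989, -0.009, 0.126]
force: [-0.0, -0.8, -2.4]
finger_gap: 0.0335
t 9.5 tcp [ 0.6384 -0.0342  0.1603] shift(mm) [117.5 217.3 -71. ] turn [ 0.02 14.31  0.12]  minrows 6.2 gap 0.0334
```

View pics/w6.png

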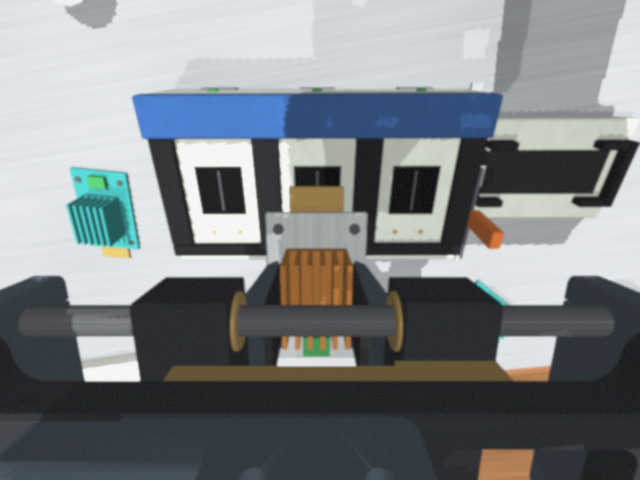

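View pics/s6.png

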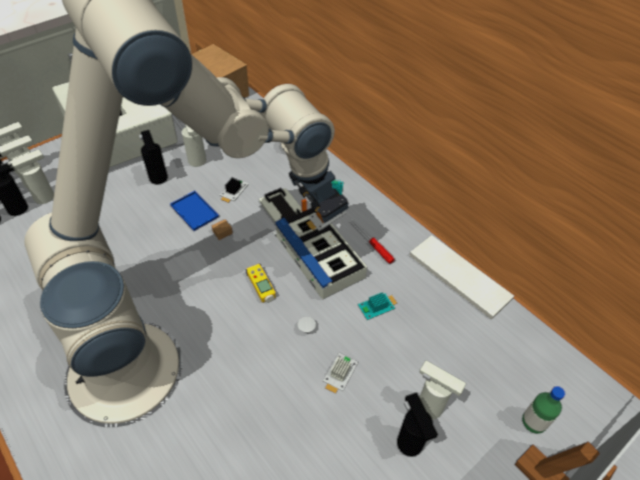

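```bash
python3 - <<'E'
from h import *
np.set_printoptions(precision=4,suppress=True)
for x,y in [(68,293),(298,297),(292,452),(60,450)]: print(ray('top0',165+x/5,230+y/5,.014)[:2])
_,_,im=load('w1')
for a,b,c,m in blobs(mask(im,'blue'),5000):
    if b[0]<400: continue
    m=cv2.morphologyEx(m,cv2.MORPH_CLOSE,np.ones((7,7)))
    cs,_=cv2.findContours(m,0,1); p=cv2.approxPolyDP(max(cs,key=len),6,True)[:,0]
    P=np.array([ray('w1',*q,.014)[:2] for q in p]); print(p.tolist(),P,P.mean(0))
E
```

```text
[0.4695 0.4293]
[0.471  0.2892]
[0.3772 0.2873]
[0.3744 0.427 ]
[[585, 16], [479, 34], [478, 108], [582, 91]] [[0.3806 0.4274]
 [0.382  0.2927]
 [0.4719 0.2894]
 [0.4702 0.4284]] [0.4262 0.3595]
```

```bash
python3 -m creep '[[-0.005,0,-0.02,0,7.1,0,0.01],[-0.003,0,-0.02,0,7.1,0,0.01],[0,0,0,0,0,0,0.01]]' >/dev/null; python3 -c "
from h import *
go((.4245,.359,.2),-8.5,0)"
```

```text
t 9.7 tcp [ 0.6412 -0.0348  0.1917] shift(mm) [270.8 357.9 -25.3] turn [0.   3.58 0.1 ]  minrows 10.8 gap 0.0340
```

```bash
python3 -m creep '[[0.0225,0.0298,-0.001,0,0.2,0,0.01],[0.0225,0.0298,-0.001,0,0,0,0.01],[0.0225,0.0298,-0.001,0,0,0,0.01],[0.0225,0.0298,0,0,0,0,0.01],[0.0225,0.0298,0,0,0,0,0.01],[0.0225,0.0298,0,0,0,0,0.01],[0.0225,0.0298,0,0,0,0,0.01],[0.0225,0.0298,0,0,0,0,0.01],[0.0225,0.0298,0,0,0,0,0.01],[0.0225,0.0298,0,0,0,0,0.01],[0.0225,0.0298,0,0,0,0,0.01],[0.0225,0.0298,0,0,0,0,0.01]]'; python3 -m creep '[[0,0,0,0,0,6.75,0.01],[0,0,0,0,0,6.75,0.01],[0,0,0,0,0,6.75,0.01],[0,0,0,0,0,6.75,0.01],[0,0,0,0,0,6.75,0.01],[0,0,0,0,0,6.75,0.01],[0,0,0,0,0,6.75,0.01],[0,0,0,0,0,6.75,0.01],[0,0,0,0,0,6.75,0.01],[0,0,0,0,0,6.75,0.01],[0,0,0,0,0,6.75,0.01],[0,0,0,0,0,6.75,0.01]]'; python3 -m creep '[[0,0,0,0,0,0,0.01],[0,0,0,0,0,0,0.01]]' >/dev/null
python3 - <<'E'
from h import *
snap('wrist','w7');go((.4245,.359,-.0095),-89.5,0)
E
```

```text
clock: 10.73
tcp_pos: [0.4233, 0.3599, 0.174]
tool_rot: [0.073, 0.997, -0.002, 0.032]
force: [0.0, -0.4, -1.1]
finger_gap: 0.034
clock: 11.73
tcp_pos: [0.4245, 0.3584, 0.1739]
tool_rot: [0.705, 0.709, 0.019, 0.026]
force: [-0.3, -0.6, -2.8]
finger_gap: 0.0337
t 11.9 tcp [0.4247 0.3585 0.1747] shift(mm) [  2.4 -11.8 183.8] turn [3.63 0.6  0.39]  minrows 4.4 gap 0.0337
```

View pics/w7.png

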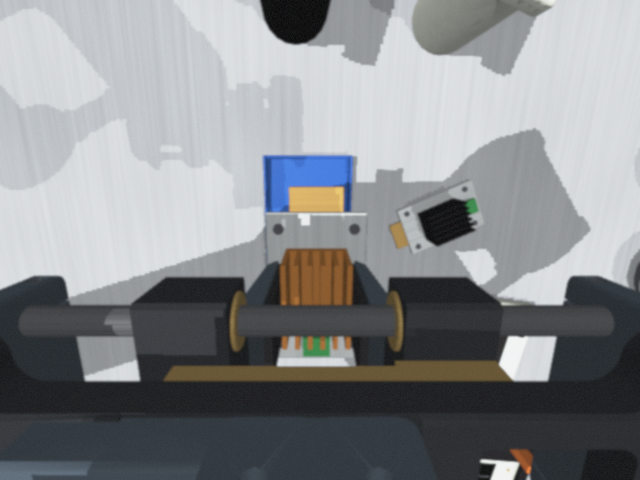

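```bash
python3 -m creep '[[0,0,0.03,3.6,0.6,0.4,0.01],[0,0,0.03,0,0,0,0.01],[0,0,0.03,0,0,0,0.01],[0,0,0,0,0,0,0.01]]' >/dev/null
python3 - <<'E'
from h import *
snap('wrist','w8');go((.4245,.359,-.0095),-89.5,0)
E
```

```text
t 12.3 tcp [0.4252 0.3572 0.0834] shift(mm) [ 2.  -0.4 92.9] turn [-0.2   0.14 -0.12]  minrows 2.2 gap 0.0337
```

View pics/w8.png

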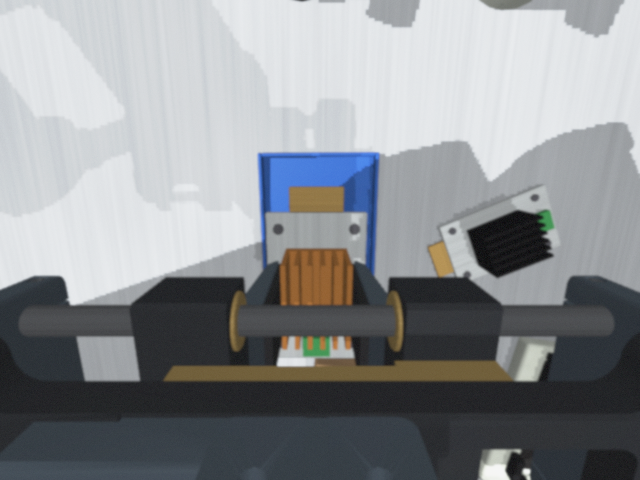

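```bash
python3 -m creep '[[0.001,0,0.03,0,0,0,0.01],[0.001,0,0.03,0,0,0,0.01],[0,0,0.02,0,0,0,0.01],[0,0,0.008,0,0,0,0.01],[0,0,0.004,0,0,0,0.01],[0,0,0,0,0,0,0.01],[0,0,0,0,0,0,0.01]]'
python3 -c "
from h import *
go((.4245,.359,-.0108),-89.5,0)"
```

```text
clock: 12.92
tcp_pos: [0.4279, 0.3612, -0.0049]
tool_rot: [0.706, 0.709, 0.002, 0.0]
force: [0.2, 0.5, -2.2]
finger_gap: 0.0339
t 12.9 tcp [ 0.4279  0.3612 -0.0049] shift(mm) [-2.2 -3.4  5.9] turn [ 0.15 -0.1  -0.24]  minrows 0.2 gap 0.0339
```

```bash
python3 -m creep '[[0,-0.001,0.001,0,0,0,0.01],[0,-0.001,0.001,0,0,0,0.01],[0,0,0.001,0,0,0,0.01],[0,0,0.001,0,0,0,0.01],[0,0,0,0,0,0,0.01]]'
python3 -m creep '[[0,0,0.001,0,0,0,0.01],[0,0,0,0,0,0,0.01]]'
```

```text
clock: 13.33
tcp_pos: [0.425, 0.3605, -0.0104]
tool_rot: [0.706, 0.709, 0.001, 0.0]
force: [-0.1, -0.2, -1.8]
finger_gap: 0.0341
clock: 13.5
tcp_pos: [0.4251, 0.3607, -0.0109]
tool_rot: [0.706, 0.709, 0.001, 0.0]
force: [-1.7, -1.8, 11.7]
finger_gap: 0.0338
```

```bash
python3 -m creep '[[0,0,-0.0005,0,0,0,0.055],[0,0,0,0,0,0,0.055],[0,0,0,0,0,0,0.055],[0,0,0,0,0,0,0.055],[0,0,-0.02,0,0,0,0.055],[0,0,-0.03,0,0,0,0.055],[0,0,-0.04,0,0,0,0.055],[0,0,-0.04,0,0,0,0.055],[0,0,-0.04,0,0,0,0.055],[0,0,0,0,0,0,0.055]]'
python3 - <<'E'
from h import *
snap('wrist','w9');go((.4245,.02,.2),-100,0)
E
```

```text
clock: 14.33
tcp_pos: [0.4278, 0.3625, 0.1664]
tool_rot: [0.706, 0.709, 0.006, 0.001]
force: [1.7, 1.3, 0.9]
finger_gap: 0.055
t 14.4 tcp [0.4268 0.3618 0.1631] shift(mm) [-341.6   -3.4  -38.5] turn [ 0.38 -0.3  10.23]  minrows 8.2 gap 0.0552
```

View pics/w9.png

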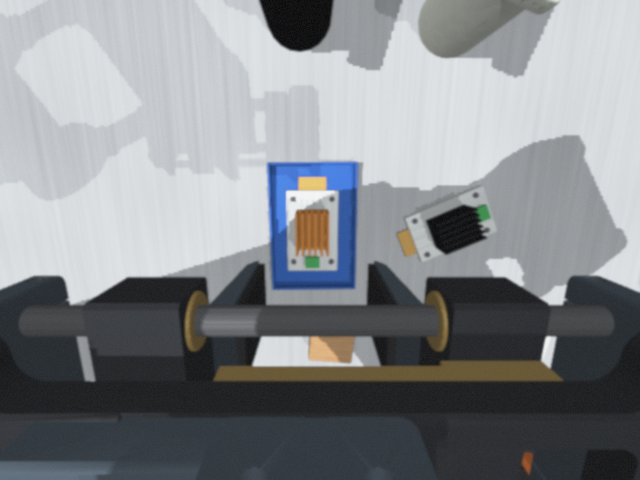

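Bronze lies flat and lengthwise in the tray (sink at (312,232), tray 272–357). The meter is next.

```bash
python3 -m creep '[[-0.04,0,-0.006,0,0,0,0.08],[-0.04,0,-0.006,0,0,0,0.08],[-0.04,0,-0.006,0,0,0,0.08],[-0.04,0,-0.006,0,0,0,0.08],[-0.04,0,-0.006,0,0,0,0.08],[-0.04,0,-0.006,0,0,0,0.08],[-0.04,0,-0.006,0,0,0,0.08],[-0.04,0,-0.006,0,0,0,0.08],[-0.04,0,-0.006,0.3,-0.3,0,0.08],[-0.04,0,0,0,0,5.0,0.08],[0,0,0,0,0,5.0,0.08],[0,0,0,0,0,0,0.08]]'
python3 - <<'E'
from h import *
snap('wrist','w10');go((.42,-.05,.22),-100,0)
E
```

```text
clock: 15.38
tcp_pos: [0.4259, -0.0415, 0.2124]
tool_rot: [0.768, 0.641, -0.003, -0.0]
force: [-0.9, 0.8, -0.2]
finger_gap: 0.08
t 15.4 tcp [ 0.4258 -0.0401  0.2124] shift(mm) [-10.8  -4.1  -7.6] turn [-0.28  0.29  0.16]  minrows 0.3 gap 0.0802
```

View pics/w10.png

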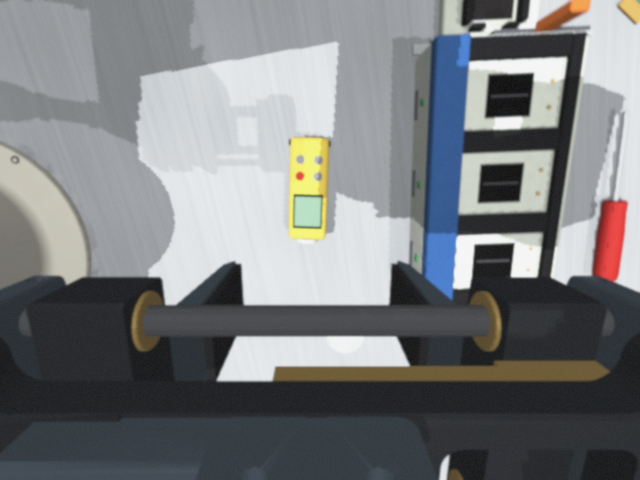

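```bash
python3 - <<'E'
from h import *
np.set_printoptions(precision=4,suppress=True)
f='w10';_,_,im=load(f)
hsv=cv2.cvtColor(im,cv2.COLOR_RGB2HSV); m=cv2.inRange(hsv,np.array((20,120,60)),np.array((38,255,255))); m[:100]=0;m[260:]=0; m[:,:250]=0;m[:,360:]=0
m=cv2.morphologyEx(m,cv2.MORPH_CLOSE,np.ones((25,25)))
b=rect(m); P=np.array([ray(f,*q,.03)[:2] for q in b]); print(b,P,P.mean(0)); 
for i in range(4): d=P[(i+1)%4]-P[i]; print(np.linalg.norm(d),np.degrees(np.arctan2(d[1],d[0])))
cv2.imwrite('pics/m10.png',cv2.resize(im[120:260,270:350],None,fx=4,fy=4)[:,:,::-1])
E
```

```text
[[288.9688 237.4994]
 [291.0551 137.3553]
 [328.2056 138.1293]
 [326.1193 238.2733]] [[ 0.3901 -0.0554]
 [ 0.4147  0.0543]
 [ 0.4545  0.0462]
 [ 0.433  -0.0641]] [ 0.4231 -0.0048]
0.11242047582968194 77.37327513257078
0.04059044575968853 -11.444108434262297
0.11241796863810648 -101.0159483644815
0.04375077485038924 168.5319253480942
```

View pics/m10.png

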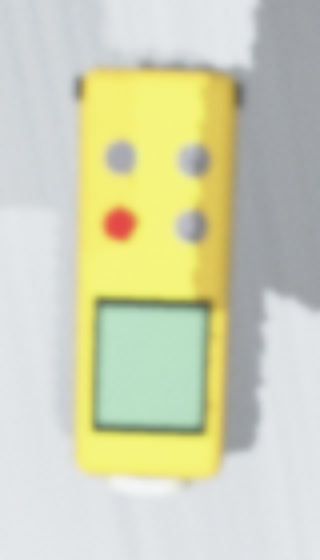

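```bash
python3 -c "
from h import *
go((.4227,-.0068,.1),-101.8,0)"
```

```text
t 15.4 tcp [ 0.4258 -0.0401  0.2124] shift(mm) [ 32.8  -8.2 112.2] turn [-0.28  0.29  1.96]  minrows 2.8 gap 0.0802
```

```bash
python3 -m creep '[[0.011,-0.003,0.028,-0.3,0.3,1,0.08],[0.011,-0.003,0.028,0,0,1,0.08],[0.011,-0.002,0.028,0,0,0,0.08],[0,0,0.028,0,0,0,0.08],[0,0,0,0,0,0,0.08],[0,0,0,0,0,0,0.08]]'
python3 - <<'E'
from h import *
snap('wrist','w11');go((.4227,-.0068,-.018),-101.8,0)
E
```

```text
clock: 15.93
tcp_pos: [0.4235, -0.0046, 0.1004]
tool_rot: [0.775, 0.633, -0.001, -0.001]
force: [0.2, -0.2, 0.2]
finger_gap: 0.0801
t 16.0 tcp [ 0.4246 -0.0051  0.1015] shift(mm) [ -2.   -1.7 119.5] turn [0.05 0.   0.21]  minrows 2.9 gap 0.0802
```

View pics/w11.png

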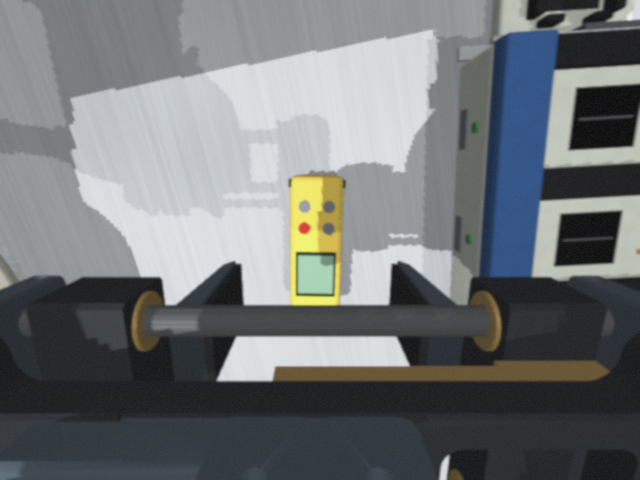

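```bash
python3 -m creep '[[-0.001,-0.001,0.03,0,0,0,0.08],[-0.001,-0.001,0.03,0,0,0,0.08],[0,0,0.025,0,0,0,0.08],[0,0,0.015,0,0,0,0.08],[0,0,0.01,0,0,0,0.08],[0,0,0.007,0,0,0,0.08],[0,0,0,0,0,0,0.08]]'
python3 -c "
from h import *
go((.4227,-.0068,-.018),-101.8,0)"
python3 -m creep '[[0,0,0.001,0,0,0,0.02],[0,0,0,0,0,0,0.02],[0,0,0,0,0,0,0.02],[0,0,0,0,0,0,0.02],[0,0,0,0,0,0,0.02],[0,0,0,0,0,0,0.02],[0,0,0,0,0,0,0.02]]'
```

```text
clock: 16.57
tcp_pos: [0.4233, -0.0075, -0.0158]
tool_rot: [0.776, 0.631, 0.001, 0.001]
force: [-0.6, 0.3, 0.2]
finger_gap: 0.0803
t 16.6 tcp [ 0.4233 -0.0075 -0.0158] shift(mm) [ 0.6 -0.7  2.2] turn [ 0.14 -0.    0.07]  minrows 0.1 gap 0.0803
clock: 17.15
tcp_pos: [0.4227, -0.0075, -0.0167]
tool_rot: [0.776, 0.631, 0.001, 0.001]
force: [-1.1, 1.3, 8.0]
finger_gap: 0.0435
```

```bash
python3 -m creep '[[0,0,-0.02,0,0,0,0.02],[0,0,-0.03,0,0,0,0.02],[0,0,-0.04,0,0,0,0.02],[0,0,-0.04,0,0,0,0.02],[0,0,-0.04,0,0,0,0.02],[0,0,-0.03,0,0,0,0.02],[0,0,0,0,0,0,0.02]]'
python3 - <<'E'
from h import *
snap('wrist','w12')
_,_,im=load('w2'); cv2.imwrite('pics/w2d.png',cv2.resize(im[160:320,460:640],(720,640),interpolation=cv2.INTER_CUBIC)[:600,:,::-1])
E
```

```text
clock: 17.73
tcp_pos: [0.4248, -0.0078, 0.1883]
tool_rot: [0.776, 0.631, 0.003, 0.004]
force: [1.9, -0.1, -1.5]
finger_gap: 0.0438
```

View pics/w12.png

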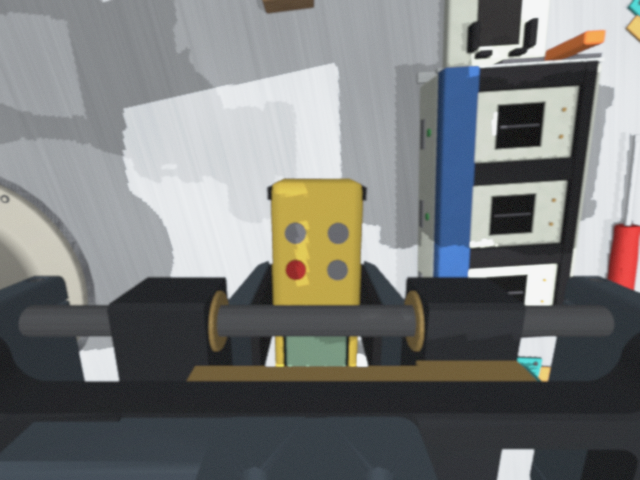

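View pics/w2d.png

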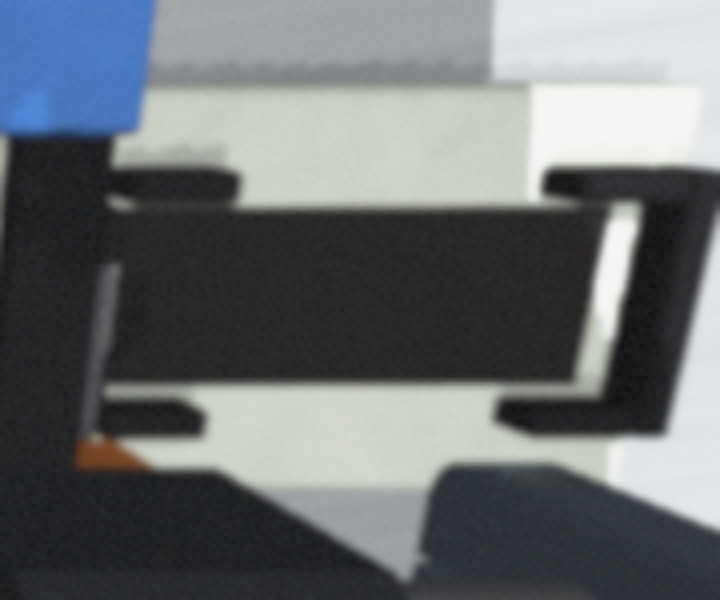

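```bash
python3 - <<'E'
from h import *
np.set_printoptions(precision=1,suppress=True)
n2=np.array([.6207,-.0325]); y=np.radians(-8.5); X=np.array([np.cos(y),np.sin(y)]);Y=np.array([-X[1],X[0]])
loc=lambda p:np.array([(p[:2]-n2)@X,(p[:2]-n2)@Y])*1000
q=lambda x,y:(x/4+460,y/4+160)
for nm,p,z in [('mat -x L',(130,210),.016),('mat -x R',(590,208),.016),('mat +x L',(120,382),.016),('mat +x R',(560,382),.016),('mat end -x',(608,212),.016),('mat end +x',(577,378),.016),('wall inner base -x',(640,205),.016),('wall inner base+x',(605,395),.016),('block edge -x',(700,87),.016),('block edge +x',(611,475),.016),('block -x edge',(350,85),.016),('block +x edge',(350,487),.016),
 ('wall tops -x corner inner',(560,198),.03),('wall outer top right',(718,172),.03),('wall outer +x',(665,435),.03)]:
    print(nm,loc(ray('w2',*q(*p),z)))
q=lambda x,y:(x/2.4+150,y/2.4+190)
for nm,p,z in [('w1 mat -x',(640,97),.016),('w1 mat +x',(640,163),.016),('matR',(727,130),.016),('matL',(542,130),.016),('blockR',(757,60),.016),('blockL',(520,60),.016),('block R2',(745,200),.016),('wall R inner top',(743,120),.03)]:
    print(nm,loc(ray('w1',*q(*p),z)))
E
```

```text
mat -x L [-23.7 167.6]
mat -x R [-24.4 276.5]
mat +x L [ 18.6 170.7]
mat +x R [ 18.5 278.4]
mat end -x [-23.4 281. ]
mat end +x [ 17.4 282.3]
wall inner base -x [-25.1 288.2]
wall inner base+x [ 21.8 290.1]
block edge -x [-52.6 295.9]
block edge +x [ 42.5 296.2]
block -x edge [-52.9 214.7]
block +x edge [ 45.8 231.7]
wall tops -x corner inner [-28.7 256.9]
wall outer top right [-34.6 291.2]
wall outer +x [ 27.5 293.5]
w1 mat -x [-24.6 226.1]
w1 mat +x [ 17.8 229.5]
matR [ -4. 282.]
matL [ -3.2 166.7]
blockR [-48.1 295.6]
blockL [-47.2 151. ]
block R2 [ 41.9 298.5]
wall R inner top [-13.8 285.1]
```

```bash
python3 - <<'E'
from h import *
np.set_printoptions(precision=1,suppress=True)
o=ctrl.observe(); t=o['tcp_pos']; R=Ro.from_quat(o['tool_rot']); print(t)
zt=t[2]+.0467
for u,v in [(316,180),(272,195),(362,195),(283,360),(357,360)]:
    p=ray('w12',u,v,zt); print(u,v,R.inv().apply(p-t)*1000)
go((.6510,.1907,.15),-98.5)
_,_,im=load('w12'); cv2.imwrite('pics/w12c.png',cv2.resize(im[160:400,220:420],(600,720))[:600,:,::-1])
E
```

```text
[ 0.4 -0.   0.2]
316 180 [ 59.9   0.7 -46.7]
272 195 [ 53.1 -19.7 -46.8]
362 195 [ 53.   22.2 -46.5]
283 360 [-33.5 -16.7 -46.8]
357 360 [-33.8  22.5 -46.5]
t 17.8 tcp [ 0.4 -0.   0.2] shift(mm) [240.5 181.8  37. ] turn [ 0.4  0.  -3.3]  minrows 7.3 gap 0.0440
```

View pics/w12c.png

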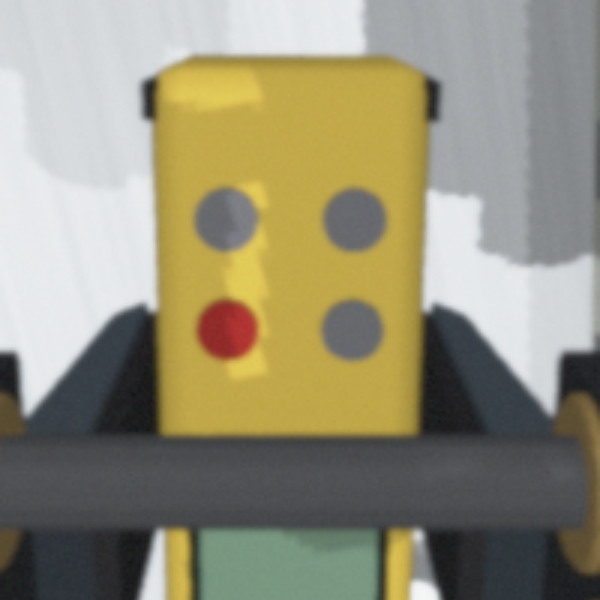

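```bash
python3 -m creep '[[0.03,0.0227,0,0.4,0,-1,0.02],[0.03,0.0227,0,0,0,-1,0.02],[0.03,0.0227,0,0,0,-1.3,0.02],[0.03,0.0227,0,0,0,0,0.02],[0.03,0.0227,0,0,0,0,0.02],[0.03,0.0227,0,0,0,0,0.02],[0.03,0.0227,0,0,0,0,0.02],[0.03,0.0227,0,0,0,0,0.02],[0,0,0,0,0,0,0.02],[0,0,0,0,0,0,0.02]]'
python3 - <<'E'
from h import *
snap('wrist','w13');go((.6510,.1907,.05),-98.5)
E
```

```text
clock: 18.62
tcp_pos: [0.64, 0.201, 0.1794]
tool_rot: [0.757, 0.654, -0.003, -0.003]
force: [-1.1, 0.5, -2.6]
finger_gap: 0.044
t 18.7 tcp [0.6393 0.2    0.1798] shift(mm) [ -7.3  14.1 129.7] turn [-0.48  0.07  0.07]  minrows 3.1 gap 0.0440
```

View pics/w13.png

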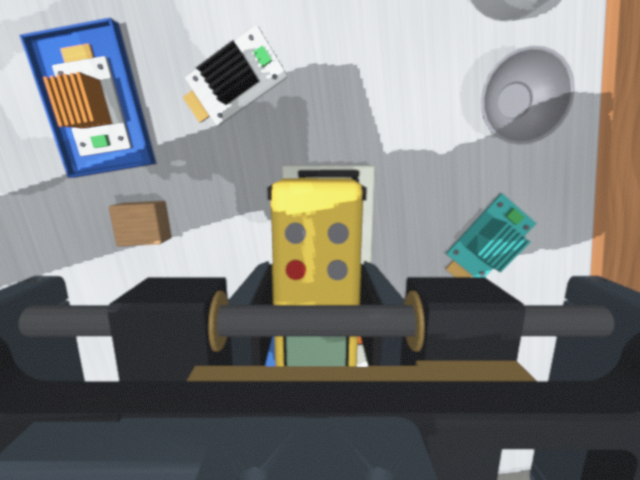

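```bash
python3 -m creep '[[-0.0025,0.005,0.03,-0.4,0,0,0.02],[-0.0025,0.005,0.03,0,0,0,0.02],[-0.0023,0.004,0.03,0,0,0,0.02],[0,0,0.03,0,0,0,0.02],[0,0,0,0,0,0,0.02],[0,0,0,0,0,0,0.02],[0,0,0,0,0,0,0.02]]'
python3 - <<'E'
from h import *
snap('wrist','w14');snap('side','s14');go((.6510,.1907,-.0007),-98.5)
_,_,im=load('s14'); cv2.imwrite('pics/s14c.png',cv2.resize(im[140:280,220:360],(700,700))[:600,:,::-1])
E
```

```text
clock: 19.25
tcp_pos: [0.6534, 0.1904, 0.0639]
tool_rot: [0.758, 0.653, 0.001, 0.001]
force: [0.7, 1.1, -3.0]
finger_gap: 0.0439
t 19.4 tcp [0.6541 0.1908 0.0646] shift(mm) [-0.6 -3.4 65.2] turn [ 0.27 -0.07  0.02]  minrows 1.6 gap 0.0441
```

View pics/w14.png

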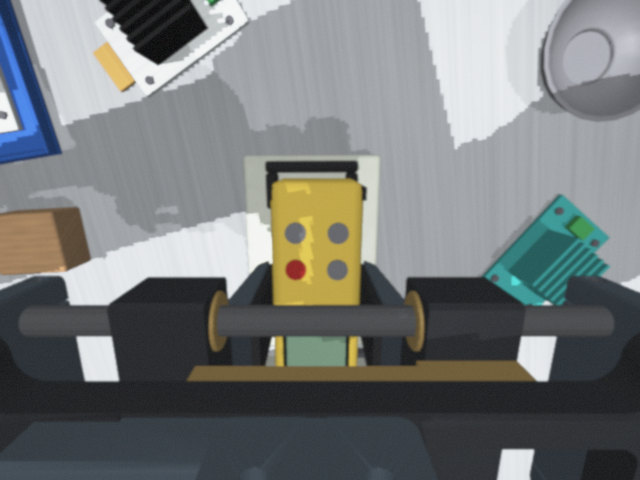

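View pics/s14c.png

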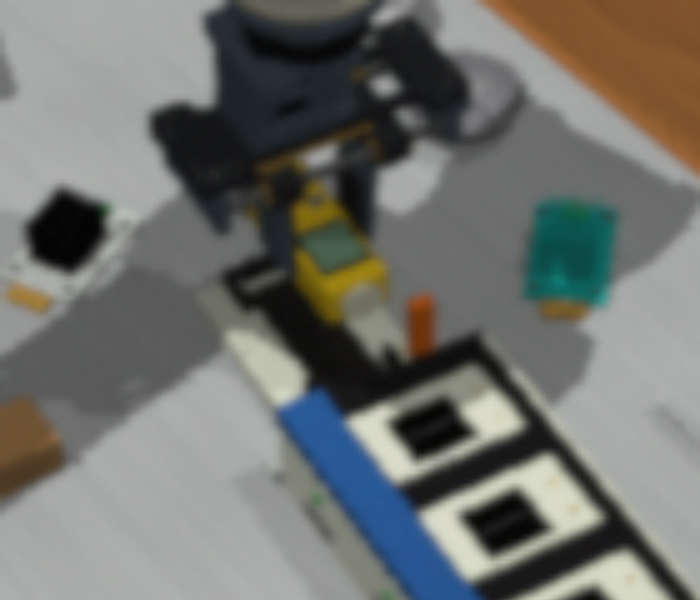

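```bash
python3 - <<'E'
from h import *
np.set_printoptions(precision=1,suppress=True)
n2=np.array([.6207,-.0325]); y=np.radians(-8.5); X=np.array([np.cos(y),np.sin(y)]);Y=np.array([-X[1],X[0]])
loc=lambda p:np.array([(p[:2]-n2)@X,(p[:2]-n2)@Y])*1000
for nm,u,v,z in [('wall outer top L',266,163,.03),('wall outer top R',358,163,.03),('inner top edge mid',312,173,.03),('block L',246,157,.016),('block R',379,157,.016)]:
    print(nm,loc(ray('w14',u,v,z)))
_,_,im=load('w14'); cv2.imwrite('pics/w14c.png',cv2.resize(im[145:295,225:400],(700,600))[:,:,::-1])
E
```

```text
wall outer top L [-34.8 292.2]
wall outer top R [ 27.9 292.2]
inner top edge mid [ -3.5 285.5]
block L [-51.  296.3]
block R [ 44.6 296.3]
```

View pics/w14c.png

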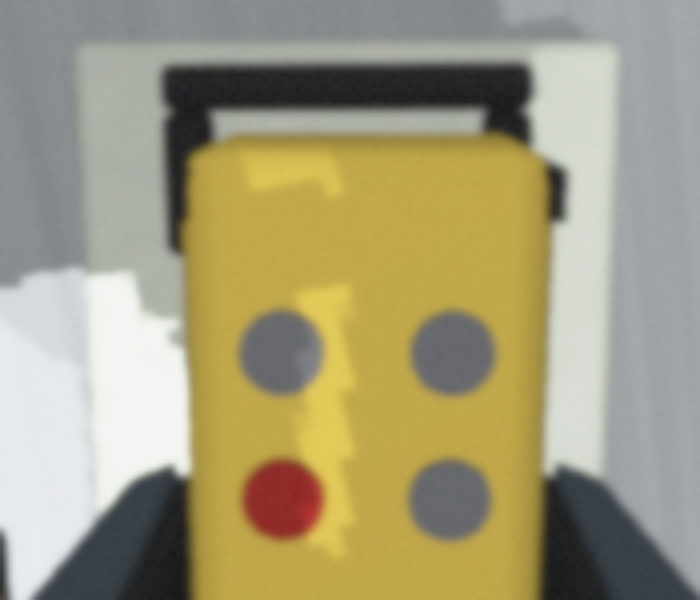

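```bash
python3 -c "
from h import *
go((.6504,.1888,.022),-98.5)"; python3 -m creep '[[-0.001,-0.002,0.015,0.2,0,0,0.02],[-0.0014,-0.002,0.015,0,0,0,0.02],[0,0,0.012,0,0,0,0.02],[0,0,0,0,0,0,0.02],[0,0,0,0,0,0,0.02]]'; python3 -c "
from h import *
go((.6504,.1888,-.0007),-98.5)"
```

```text
t 19.4 tcp [0.6541 0.1908 0.0646] shift(mm) [-2.5 -3.6 42.5] turn [ 0.27 -0.07  0.02]  minrows 1.0 gap 0.0441
clock: 19.77
tcp_pos: [0.6489, 0.189, 0.0207]
tool_rot: [0.757, 0.653, -0.0, -0.001]
force: [0.3, -0.7, -2.0]
finger_gap: 0.0437
t 19.8 tcp [0.6489 0.189  0.0207] shift(mm) [ 0.1  1.6 21.4] turn [-0.09 -0.01  0.03]  minrows 0.5 gap 0.0437
```

```bash
python3 -m creep '[[0,0.0013,0.003,0,0,0,0.02],[0,0,0.003,0,0,0,0.02],[0,0,0.003,0,0,0,0.02],[0,0,0,0,0,0,0.02]]' | grep -E "tcp|force";  python3 -m creep '[[0,0,0.003,0,0,0,0.02],[0,0,0.003,0,0,0,0.02],[0,0,0,0,0,0,0.02]]' | grep -E "tcp|force"; python3 -c "
from h import *
go((.6504,.1888,-.0007),-98.5); snap('wrist','w15')"
```

```text
tcp_pos: [0.6499, 0.1887, 0.0109]
force: [-0.6, -0.2, -2.9]
tcp_pos: [0.6496, 0.1886, 0.0046]
force: [-0.5, 0.4, -2.3]
t 20.4 tcp [0.6496 0.1886 0.0046] shift(mm) [0.3 0.8 5.3] turn [-0.14  0.01  0.03]  minrows 0.1 gap 0.0443
```

View pics/w15.png

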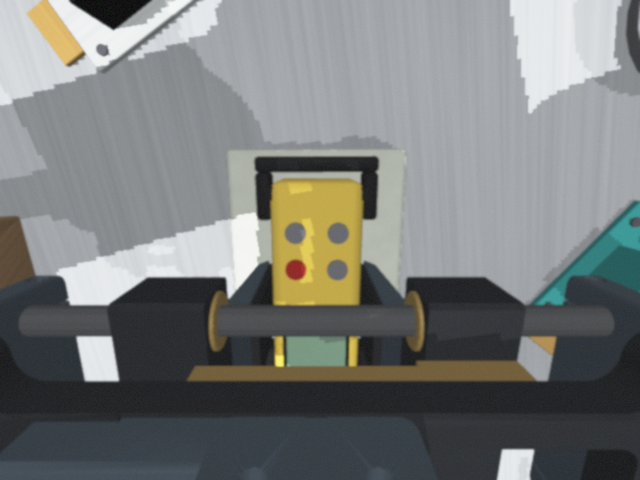

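```bash
python3 -m creep '[[0,0,0.0015,0,0,0,0.02],[0,0,0.0015,0,0,0,0.02],[0,0,0.001,0,0,0,0.02],[0,0,0,0,0,0,0.02]]' | grep -E "tcp|force";  python3 -m creep '[[0,0,0.001,0,0,0,0.02],[0,0,0,0,0,0,0.02]]' | grep -E "tcp|force"
```

```text
tcp_pos: [0.6498, 0.1887, 0.001]
force: [0.3, -0.2, -2.2]
tcp_pos: [0.6499, 0.1887, 0.0001]
force: [-0.5, -0.3, -3.0]
```

```bash
python3 -m creep '[[0,0,0.001,0,0,0,0.02],[0,0,0,0,0,0,0.02]]' | grep -E "tcp|force";  python3 -m creep '[[0,0,0.0005,0,0,0,0.02],[0,0,0,0,0,0,0.02]]' | grep -E "tcp|force"
```

```text
tcp_pos: [0.6501, 0.1887, -0.0006]
force: [0.1, -0.1, -0.8]
tcp_pos: [0.6501, 0.1887, -0.0007]
force: [-4.1, -0.7, 8.1]
```

```bash
python3 -m creep '[[0,0,-0.0005,0,0,0,0.065],[0,0,0,0,0,0,0.065],[0,0,0,0,0,0,0.065],[0,0,0,0,0,0,0.065],[0,0,-0.01,0,0,0,0.065],[0,0,-0.03,0,0,0,0.065],[0,0,-0.04,0,0,0,0.065],[0,0,-0.04,0,0,0,0.065],[0,0,-0.04,0,0,0,0.065],[0,0,-0.04,0,0,0,0.065],[0,0,0,0,0,0,0.065]]'
python3 - <<'E'
from h import *
snap('wrist','w16');go((.44,-.36,.25),0)
E
```

```text
clock: 22.15
tcp_pos: [0.6539, 0.1894, 0.2089]
tool_rot: [0.757, 0.653, 0.005, 0.002]
force: [1.1, -0.4, 0.4]
finger_gap: 0.0649
t 22.2 tcp [0.6527 0.1891 0.2049] shift(mm) [-574.3 -129.2  -47.7] turn [  0.43   0.19 -98.47]  minrows 14.2 gap 0.0649
```

View pics/w16.png

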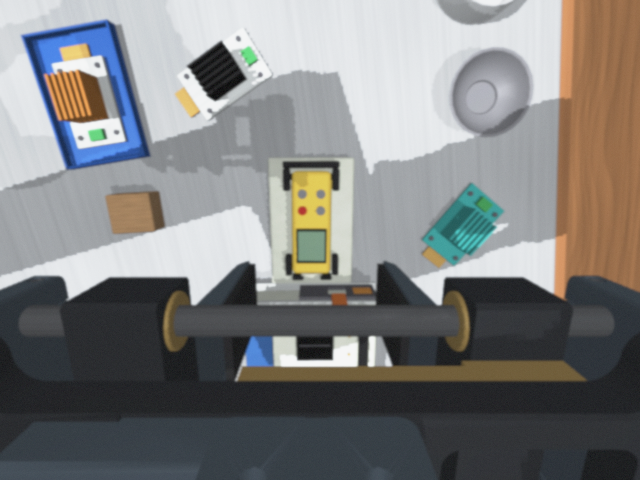

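The meter lies in the cradle between the corner walls, centred. Next the black module, at (225,72) in this view.

```bash
python3 - <<'E'
from h import *
f='w16';_,_,im=load(f)
hsv=cv2.cvtColor(im,cv2.COLOR_RGB2HSV)
for n,z in {'brass':.004,'green':.012}.items():
    for a,b,c,m in blobs(mask(im,n),20):
        if b[1]<180: print(n,a,c,ray(f,*c,z)[:2])
go((.59,.37,.2),24)
E
python3 -m creep '[[0,0,0,0,0,-6.8,0.065],[0,0,0,0,0,-6.8,0.065],[0,0,0,0,0,-6.8,0.065],[0,0,0,0,0,-6.8,0.065],[0,0,0,0,0,-6.8,0.065],[0,0,0,0,0,-6.8,0.065],[0,0,0,0,0,-6.8,0.065],[0,0,0,0,0,-6.8,0.065],[0,0,0,0,0,-6.8,0.065],[0,0,0,0,0,-6.8,0.065],[0,0,0,0,0,-6.8,0.065],[0,0,0,0,0,-6.8,0.065]]' >/dev/null
python3 -m creep '[[0,0,0,0,0,-6.8,0.065],[0,0,0,0,0,-6.8,0.065],[0,0,0,0,0,-6.8,0.065],[0,0,0,0,0,-6.8,0.065],[0,0,0,0,0,-6.8,0.065],[0,0,0,0,0,-6.8,0.065],[0,0,0,0,0,0,0.065],[0,0,0,0,0,0,0.065]]' >/dev/null
python3 -c "
from h import *
go((.59,.37,.2),24)"
```

```text
brass 1118 [70.24239714 96.1216458 ] [0.4046015  0.36745242]
brass 1097 [307.77210574 216.96080219] [0.6463002  0.19306095]
t 22.2 tcp [0.6527 0.1891 0.2049] shift(mm) [169.6 -88.7   4.9] turn [   0.41    0.3  -122.47]  minrows 17.1 gap 0.0649
t 23.9 tcp [0.65   0.1886 0.1989] shift(mm) [-18.  190.3  -0.9] turn [ 0.07 -0.11 -0.29]  minrows 4.6 gap 0.0649
```

```bash
python3 -m creep '[[-0.004,0.038,0,0,0,0,0.065],[-0.004,0.038,0,0,0,0,0.065],[-0.004,0.038,0,0,0,0,0.065],[-0.004,0.038,0,0,0,0,0.065],[-0.003,0.038,0,0,0,0,0.065],[0,0,0,0,0,0,0.065],[0,0,0,0,0,0,0.065]]'
python3 -c "
from h import *
snap('wrist','w17')"
```

```text
clock: 24.45
tcp_pos: [0.5895, 0.3718, 0.1991]
tool_rot: [-0.207, 0.978, 0.0, -0.001]
force: [-0.2, -0.8, 0.6]
finger_gap: 0.0646
```

View pics/w17.png

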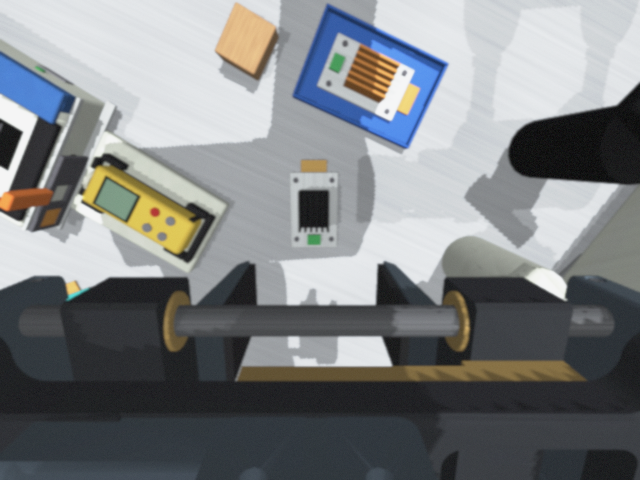

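```bash
python3 - <<'E'
from h import *
_,_,im=load('w17'); cv2.imwrite('pics/w17c.png',cv2.resize(im[150:255,270:360],None,fx=6,fy=6,interpolation=cv2.INTER_CUBIC)[:600,:,::-1])
E
```

```text
(no output)
```

View pics/w17c.png

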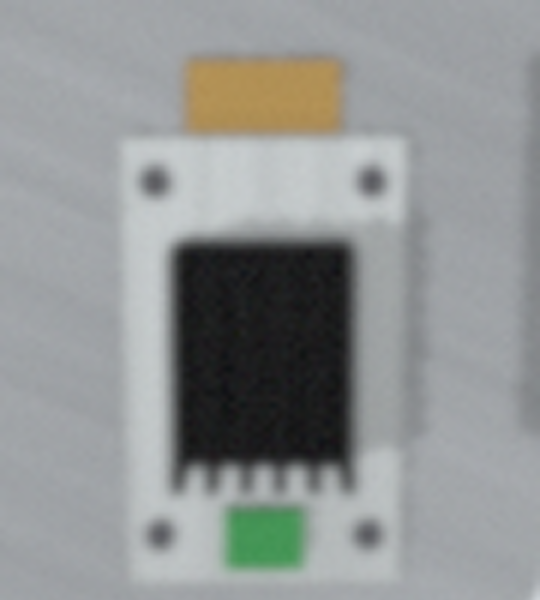

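```bash
cat >> h.py <<'E'
def modpose(f,x0,y0,s,screws,tip,end=None,z=0.):
    q=lambda p:ray(f,x0+p[0]/s,y0+p[1]/s,z+.005)[:2]
    S=np.array([q(p) for p in screws]); c=S.mean(0); d=(S[2]+S[3]-S[0]-S[1])/2; L=np.linalg.norm(d); u=d/L
    t=ray(f,x0+tip[0]/s,y0+tip[1]/s,z+.004)[:2]
    print('screw span',L*1e3,np.linalg.norm(S[1]-S[0])*1e3,'yaw',np.degrees(np.arctan2(u[1],u[0])),'origin(screws)',c-.003*u,'origin(tip)',t+.056*u)
    if end is not None: print('origin(end)',q(end)-.048*u)
E
python3 - <<'E'
from h import *
modpose('w17',270,150,6,[(155,181),(372,181),(160,535),(369,535)],(265,60),(265,580))
E
```

```text
screw span 70.40484104955972 42.03839979450672 yaw 23.928002261187785 origin(screws) [0.57587146 0.3626908 ] origin(tip) [0.57672924 0.36345029]
origin(end) [0.5754808  0.36259963]
```

```bash
python3 -c "
from h import *
go((.5761,.3629,.05),23.9)"
```

```text
t 24.5 tcp [0.5902 0.3704 0.1992] shift(mm) [ 15.6  -1.3 149.2] turn [ 0.04 -0.1  -0.09]  minrows 3.6 gap 0.0650
```

```bash
python3 -m creep '[[0.004,0,0.037,0,0,0,0.06],[0.004,0,0.037,0,0,0,0.06],[0.004,-0.001,0.037,0,0,0,0.06],[0.003,0,0.037,0,0,0,0.06],[0,0,0,0,0,0,0.06],[0,0,0,0,0,0,0.06]]'
python3 - <<'E'
from h import *
snap('wrist','w18');go((.5761,.3629,-.0125),23.9)
E
```

```text
clock: 25.0
tcp_pos: [0.5767, 0.3614, 0.0507]
tool_rot: [-0.206, 0.979, -0.0, -0.002]
force: [0.6, -0.7, 0.8]
finger_gap: 0.0599
t 25.1 tcp [0.5782 0.3625 0.0528] shift(mm) [ 1.7  1.2 65.3] turn [ 0.05 -0.04 -0.1 ]  minrows 1.6 gap 0.0603
```

View pics/w18.png

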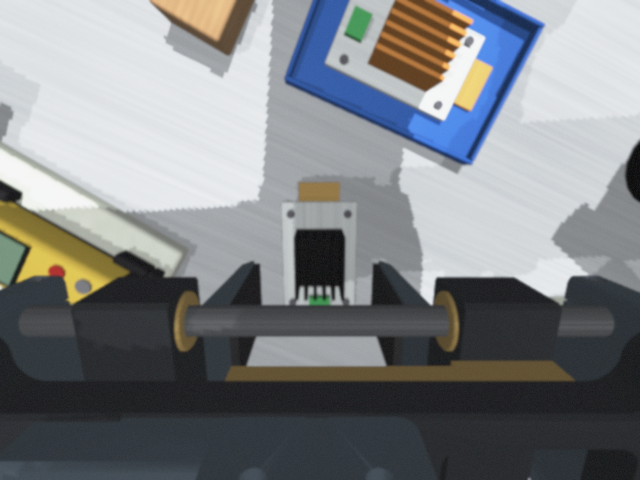

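```bash
python3 -m creep '[[0.001,0.001,0.025,0,0,0,0.06],[0.0005,0,0.02,0,0,0,0.06],[0,0,0.012,0,0,0,0.06],[0,0,0.006,0,0,0,0.06],[0,0,0.002,0,0,0,0.06],[0,0,0,0,0,0,0.06]]'
python3 -m creep '[[0,0,0,0,0,0,0.01],[0,0,0,0,0,0,0.01],[0,0,0,0,0,0,0.01],[0,0,0,0,0,0,0.01],[0,0,0,0,0,0,0.01],[0,0,0,0,0,0,0.01],[0,0,0,0,0,0,0.01]]'
```

```text
clock: 25.55
tcp_pos: [0.5761, 0.3637, -0.0124]
tool_rot: [-0.207, 0.978, 0.001, -0.0]
force: [0.5, 0.1, 0.8]
finger_gap: 0.0601
clock: 26.13
tcp_pos: [0.5754, 0.3636, -0.0131]
tool_rot: [-0.207, 0.978, 0.0, -0.0]
force: [-1.7, -0.5, 5.8]
finger_gap: 0.0338
```

```bash
cat >> h.py <<'E'
N2=np.array([.6207,-.0325,.060]); NY=-8.5
_A=Ro.from_euler('z',NY,degrees=True)
def nestgo(k,tipx,tipz,tilt,tcpm):
    "k=-1,0,1 nest; tip of tongue at local (tipx,0,tipz) m; tcpm = TCP in module frame"
    A=_A*Ro.from_euler('y',-tilt,degrees=True)
    tip=N2+_A.apply([tipx,.084*k,tipz]); org=tip-A.apply([-.056,0,0]); t=org+A.apply(tcpm)
    print('tcp target',np.round(t,4)); go(t,NY,tilt)
E
python3 -m creep '[[0,0,-0.02,0,0,0,0.01],[0,0,-0.035,0,0,0,0.01],[0,0,-0.035,0,0,0,0.01],[0,0,-0.035,0,0,0,0.01],[0,0,-0.035,0,0,0,0.01],[0,0,-0.035,0,0,0,0.01],[0,0,0,0,0,0,0.01]]'
python3 - <<'E'
from h import *
snap('wrist','w19');nestgo(0,-.03,.09,0,(-.0004,0,-.0131))
E
```

```text
clock: 26.72
tcp_pos: [0.5783, 0.3648, 0.189]
tool_rot: [-0.207, 0.978, 0.002, 0.004]
force: [1.4, 0.2, 0.4]
finger_gap: 0.0339
tcp target [ 0.646  -0.0363  0.1369]
t 26.8 tcp [0.5773 0.3643 0.1855] shift(mm) [  99.9 -394.1   47.5] turn [ 0.16  0.28 32.43]  minrows 9.8 gap 0.0336
```

View pics/w19.png

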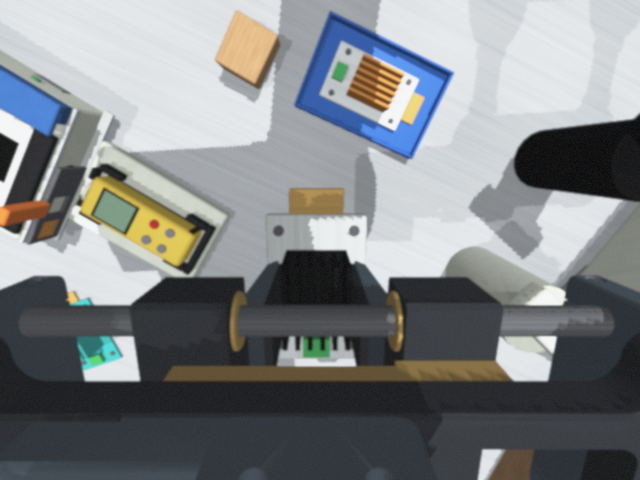

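```bash
python3 - <<'E'
from h import *
o=ctrl.observe();t=o['tcp_pos'];R=Ro.from_quat(o['tool_rot'])
for v in (187,188,189): print(R.inv().apply(ray('w19',317,v,t[2]+.0131+.004)-t)*1000)
E
python3 -m creep '[[0.01,-0.0394,0,0,0,0,0.01],[0.01,-0.0394,0,0,0,0,0.01],[0.01,-0.0394,0,0,0,0,0.01],[0.01,-0.0394,0,0,0,0,0.01],[0.01,-0.0394,0,0,0,0,0.01],[0.01,-0.0394,0,0,0,0,0.01],[0.01,-0.0394,0,0,0,0,0.01],[0.01,-0.0394,0,0,0,0,0.01],[0.01,-0.0394,0,0,0,0,0.01],[0.01,-0.0394,0,0,0,0,0.01]]' >/dev/null
python3 -m creep '[[0,0,0,0,0,6.5,0.01],[0,0,0,0,0,6.5,0.01],[0,0,0,0,0,6.5,0.01],[0,0,0,0,0,6.5,0.01],[0,0,0,0,0,6.4,0.01],[0,0,0,0,-7.1,0,0.01],[0,0,0,0,-7.1,0,0.01],[0,0,0,0,0,0,0.01],[0,0,0,0,0,0,0.01]]'
python3 -c "
from h import *
nestgo(0,-.03,.05,14.3,(-.0004,0,-.0131))"
```

```text
[ 5.48408452e+01  1.37804846e-02 -1.73966787e+01]
[ 5.42961053e+01  1.41133514e-02 -1.73937337e+01]
[ 5.37505362e+01  1.44467249e-02 -1.73907843e+01]
clock: 28.35
tcp_pos: [0.641, -0.0369, 0.1791]
tool_rot: [0.073, 0.991, -0.008, 0.111]
force: [0.6, 0.1, -1.0]
finger_gap: 0.0342
tcp target [ 0.6475 -0.0365  0.111 ]
t 28.4 tcp [ 0.641  -0.0369  0.1791] shift(mm) [ 8.8  1.3 67.8] turn [ 0.02 -1.52  0.03]  minrows 1.6 gap 0.0342
```

```bash
python3 -m creep '[[0.003,0.0004,0.022,0,-1.4,0,0.01],[0.003,0.0004,0.022,0,0,0,0.01],[0.003,0.0004,0.022,0,0,0,0.01],[0,0,0,0,0,0,0.01],[0,0,0,0,0,0,0.01]]' >/dev/null
python3 - <<'E'
from h import *
snap('wrist','w20'); nestgo(0,-.03,.003,14.3,(-.0004,0,-.0131))
E
```

```text
tcp target [ 0.6475 -0.0365  0.064 ]
t 28.8 tcp [ 0.6521 -0.0374  0.1149] shift(mm) [17.2  0.2 48.1] turn [0.02 0.1  0.03]  minrows 1.2 gap 0.0335
```

View pics/w20.png

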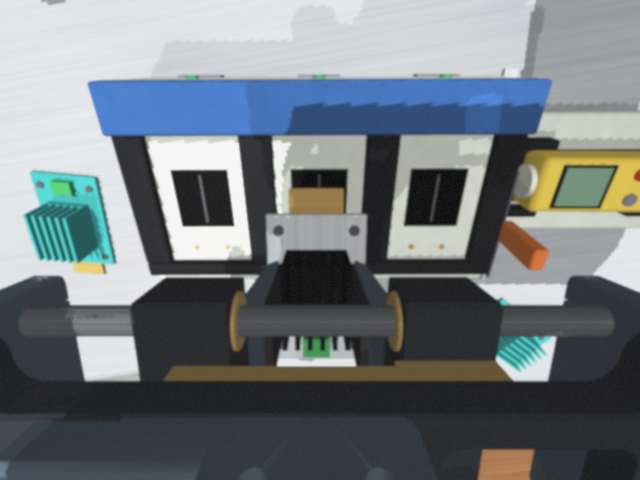

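```bash
python3 -m creep '[[0.0055,0,0.016,0,0,0,0.01],[0.0055,0,0.016,0,0,0,0.01],[0.006,0,0.015,0,0.1,0,0.01],[0,0,0,0,0,0,0.01],[0,0,0,0,0,0,0.01]]'
python3 - <<'E'
from h import *
snap('wrist','w21'); nestgo(0,-.057,.0015,14.3,(-.0004,0,-.0131))
E
```

```text
clock: 29.23
tcp_pos: [0.6473, -0.0367, 0.0658]
tool_rot: [0.073, 0.989, -0.009, 0.125]
force: [-0.1, 0.1, -0.5]
finger_gap: 0.034
tcp target [ 0.6208 -0.0325  0.0625]
t 29.3 tcp [ 0.6479 -0.0368  0.0664] shift(mm) [27.5  0.2 -3.1] turn [0.02 0.15 0.02]  minrows 0.7 gap 0.0336
```

View pics/w21.png

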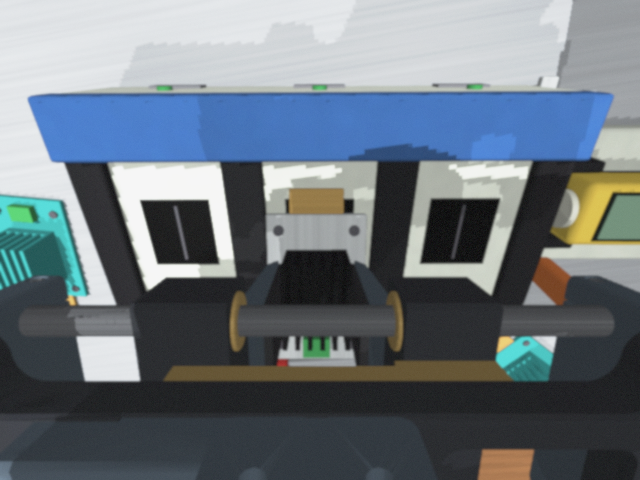

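```bash
python3 - <<'E'
from h import *
_,_,im=load('w21'); cv2.imwrite('pics/w21c.png',cv2.resize(im[150:270,220:420],(800,480),interpolation=cv2.INTER_CUBIC)[:,:,::-1])
E
```

```text
(no output)
```

View pics/w21c.png

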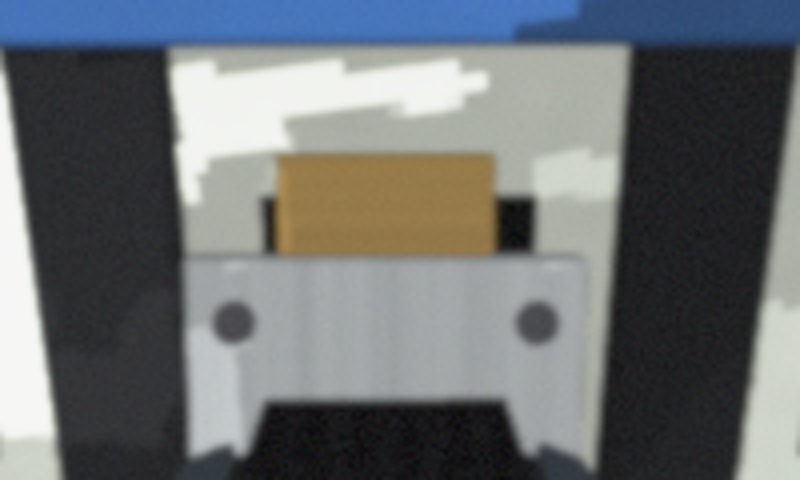

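```bash
sed -i 's/^N2=.*/N2=np.array([.6210,-.0304,.060]); NY=-8.5/' h.py; python3 - <<'E'
from h import *
loc=lambda p:_A.inv().apply(p-N2)*1000
for u,v in [(262,161),(317,161),(377,161)]: print(loc(ray('w21',u,v,.076)))
for u,v in [(262.5,162),(377.5,162)]: print('rib',loc(ray('w21',u,v,.068)),loc(ray('w21',u,v,.06)))
print('tip',loc(ray('w21',316.5,188.5,.067)))
nestgo(0,-.057,.0015,14.3,(-.0004,0,-.0131))
E
```

```text
Traceback (most recent call last):
NameError: name '_A' is not defined
```

```bash
sed -i 's/_A\b/A0/g' h.py; python3 - <<'E'
from h import *
loc=lambda p:A0.inv().apply(p-N2)*1000
for u,v in [(262,161),(317,161),(377,161)]: print(loc(ray('w21',u,v,.076)))
for u,v in [(262.5,162),(377.5,162)]: print('rib',loc(ray('w21',u,v,.068)),loc(ray('w21',u,v,.06)))
print('tip',loc(ray('w21',316.5,188.5,.067)))
nestgo(0,-.057,.0015,14.3,(-.0004,0,-.0131))
E
```

```text
[-47.25934109 -30.23098491  16.        ]
[-47.26502445  -2.77224617  16.        ]
[-47.27122496  27.18502631  16.        ]
rib [-44.67272609 -31.30472809   8.        ] [-42.58647825 -32.58963211   0.        ]
rib [-44.68516001  28.96240228   8.        ] [-42.59948327  30.44559649   0.        ]
tip [-29.86047912  -2.98990294   7.        ]
tcp target [ 0.6211 -0.0304  0.0625]
t 29.3 tcp [ 0.6479 -0.0368  0.0664] shift(mm) [27.5  2.3 -3.1] turn [0.02 0.15 0.02]  minrows 0.7 gap 0.0336
```

```bash
python3 -m creep '[[0,0.002,0,0,0,0,0.01],[0.006,0,-0.0007,0,0,0,0.01],[0.006,0,-0.0007,0,0,0,0.01],[0.006,0,-0.0007,0,0,0,0.01],[0,0,0,0,0,0,0.01]]'| grep -E "tcp|force"
python3 -c "
from h import *
snap('wrist','w22');nestgo(0,-.057,.0015,14.3,(-.0004,0,-.0131))"
```

```text
tcp_pos: [0.6275, -0.0316, 0.0623]
force: [-0.2, 0.1, -0.6]
tcp target [ 0.6211 -0.0304  0.0625]
t 29.8 tcp [ 0.6283 -0.0318  0.0625] shift(mm) [ 7.1  0.3 -1.9] turn [0.02 0.01 0.03]  minrows 0.2 gap 0.0337
```

View pics/w22.png

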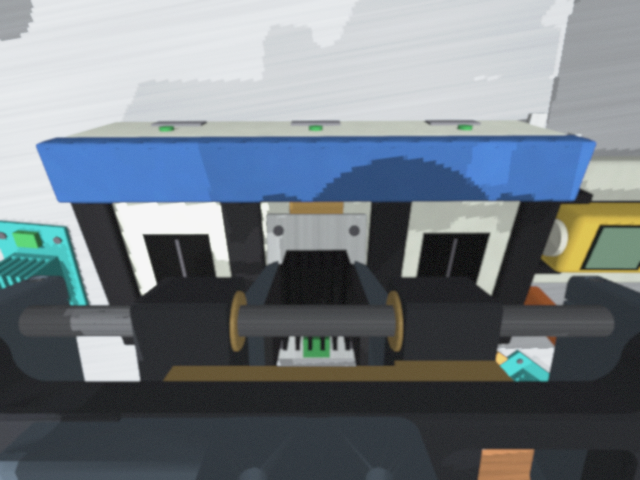

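Tongue is entering under the bar (visible part 203–214). Continue, then swing down about the tip.

```bash
python3 -m creep '[[0.0035,0,-0.0009,0,0,0,0.01],[0.0035,0,-0.0009,0,0,0,0.01],[0,0,0,0,0,0,0.01],[0,0,0,0,0,0,0.01]]'| grep -E "tcp|force"
python3 -c "
from h import *
snap('wrist','w23');nestgo(0,-.057,.0005,7.15,(-.0004,0,-.0131));nestgo(0,-.057,.000,0,(-.0004,0,-.0131))"
```

```text
tcp_pos: [0.622, -0.0309, 0.0624]
force: [-0.5, -0.5, -0.4]
tcp target [ 0.6208 -0.0304  0.0544]
t 30.1 tcp [ 0.6222 -0.0309  0.0625] shift(mm) [3.4 0.3 7.4] turn [0.02 7.21 0.02]  minrows 1.0 gap 0.0337
tcp target [ 0.6196 -0.0302  0.0469]
t 30.1 tcp [ 0.6222 -0.0309  0.0625] shift(mm) [ 6.4  0.3 14.4] turn [1.000e-02 1.436e+01 2.000e-02]  minrows 2.0 gap 0.0337
```

View pics/w23.png

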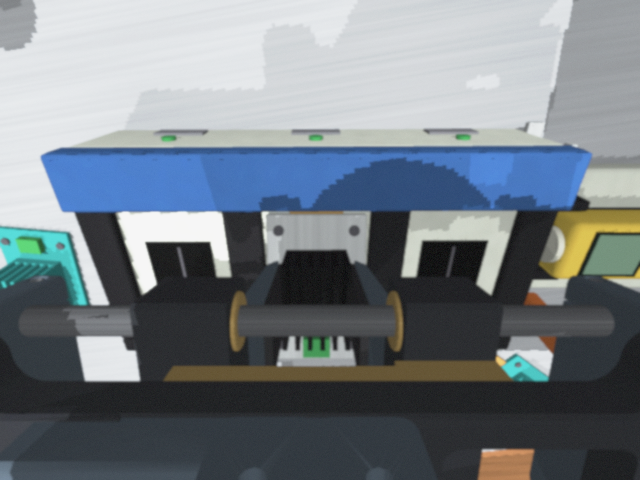

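```bash
python3 -m creep '[[0.0011,0,0.0037,0,3.6,0,0.01],[0.0011,0,0.0037,0,3.6,0,0.01],[0,0,0,0,0,0,0.01]]'| grep -E "tcp|force"
python3 -m creep '[[0.001,0,0.0035,0,3.6,0,0.01],[0,0,0,0,0,0,0.01]]'| grep -E "tcp|force"
python3 -c "
from h import *
nestgo(0,-.057,.000,0,(-.0004,0,-.0131))"
```

```text
tcp_pos: [0.6237, -0.0313, 0.0548]
force: [-0.6, -0.7, -1.2]
tcp_pos: [0.6223, -0.031, 0.0509]
force: [-0.0, -0.7, -1.5]
tcp target [ 0.6196 -0.0302  0.0469]
t 30.6 tcp [ 0.6223 -0.031   0.0509] shift(mm) [3.  0.4 3.8] turn [0.01 3.55 0.02]  minrows 0.5 gap 0.0342
```

```bash
python3 -m creep '[[0.0025,0,0,0,0,0,0.01],[0,0,0,0,0,0,0.01]]'| grep -E "tcp|force"
python3 -m creep '[[0.0008,0,0.003,0,3.5,0,0.01],[0,0,0,0,0,0,0.01],[0,0,0,0,0,0,0.01]]'| grep -E "tcp|force"
python3 -c "
from h import *
snap('wrist','w24');nestgo(0,-.057,.000,0,(-.0004,0,-.0131))"
```

```text
tcp_pos: [0.6177, -0.0302, 0.0508]
force: [-0.4, -0.3, -1.6]
tcp_pos: [0.6181, -0.0302, 0.0478]
force: [0.4, -0.8, -1.8]
tcp target [ 0.6196 -0.0302  0.0469]
t 31.0 tcp [ 0.6176 -0.0302  0.0479] shift(mm) [-2.   0.3  1. ] turn [0.01 0.15 0.03]  minrows 0.1 gap 0.0339
```

View pics/w24.png

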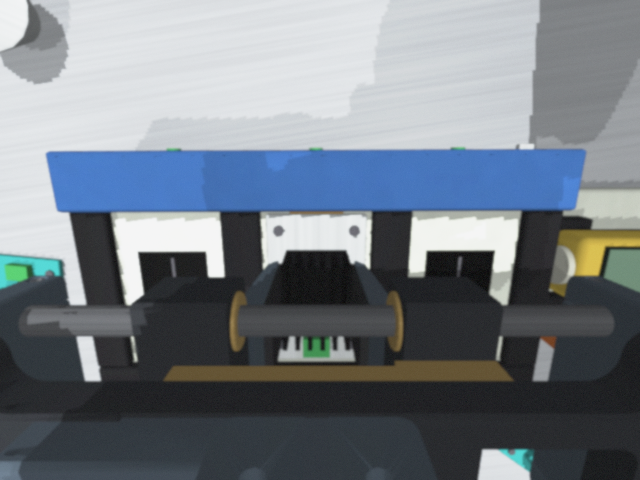

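```bash
python3 -m creep '[[-0.0015,0,0.0005,0,0,0,0.01],[0,0,0.0005,0,0,0,0.01],[0,0,0,0,0,0,0.01]]'| grep -E "tcp|force"
python3 -m creep '[[0,0,0.0005,0,0,0,0.01],[0,0,0,0,0,0,0.01]]'| grep -E "tcp|force"
python3 -c "
from h import *
nestgo(0,-.057,.000,0,(-.0004,0,-.0131))"
```

```text
tcp_pos: [0.6192, -0.0304, 0.047]
force: [-0.5, -0.6, -1.1]
tcp_pos: [0.6193, -0.0304, 0.0469]
force: [-3.3, 0.6, 7.8]
tcp target [ 0.6196 -0.0302  0.0469]
t 31.4 tcp [ 0.6193 -0.0304  0.0469] shift(mm) [-0.3  0.3  0. ] turn [0.01 0.08 0.03]  minrows 0.0 gap 0.0335
```

Seated in contact at the expected height. Release and rise.

```bash
python3 -m creep '[[0,0,-0.0005,0,0,0,0.055],[0,0,0,0,0,0,0.055],[0,0,0,0,0,0,0.055],[0,0,0,0,0,0,0.055],[0,0,-0.01,0,0,0,0.055],[0,0,-0.03,0,0,0,0.055],[0,0,-0.04,0,0,0,0.055],[0,0,-0.04,0,0,0,0.055],[0,0,-0.04,0,0,0,0.055],[0,0,0,0,0,0,0.055],[0,0,0,0,0,0,0.055]]' >/dev/null
python3 -c "
from h import *
snap('wrist','w25'); snap('top','top25');go((.44,-.34,.22),22)
_,_,im=load('top25'); cv2.imwrite('pics/top25c.png',cv2.resize(im[200:340,330:480],None,fx=4,fy=4)[:,:,::-1])"
```

```text
t 32.5 tcp [ 0.6188 -0.0304  0.2068] shift(mm) [ 131.2 -332.6  -13.3] turn [ 0.000e+00  3.000e-02 -3.047e+01]  minrows 8.6 gap 0.0547
```

View pics/w25.png

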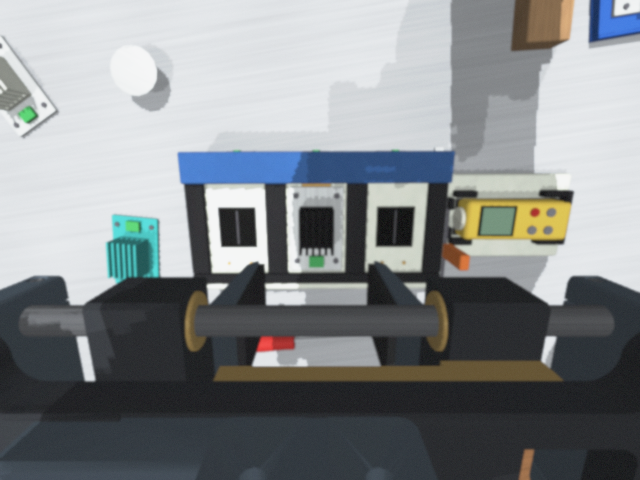

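View pics/top25c.png

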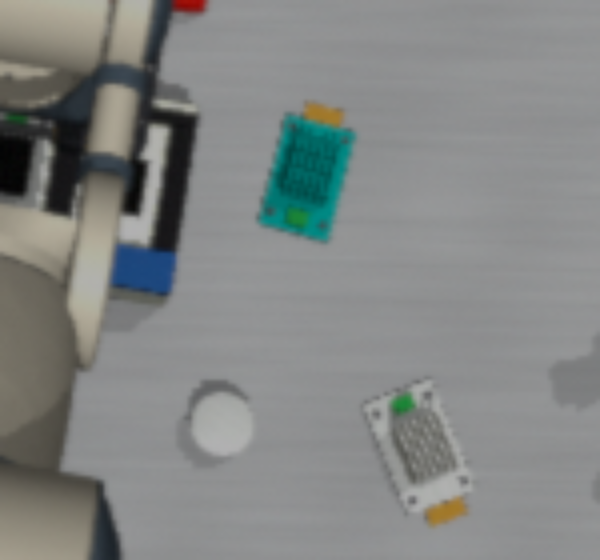

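```bash
python3 -m creep '[[0.0146,-0.037,-0.001,0,0,0,0.06],[0.0146,-0.037,-0.001,0,0,0,0.06],[0.0146,-0.037,-0.001,0,0,0,0.06],[0.0146,-0.037,-0.001,0,0,0,0.06],[0.0146,-0.037,-0.001,0,0,0,0.06],[0.0146,-0.037,-0.001,0,0,0,0.06],[0.0146,-0.037,-0.001,0,0,0,0.06],[0.0146,-0.037,-0.001,0,0,0,0.06],[0.0146,-0.037,-0.001,0,0,0,0.06]]' >/dev/null
python3 -m creep '[[0,0,0,0,0,-6.1,0.06],[0,0,0,0,0,-6.1,0.06],[0,0,0,0,0,-6.1,0.06],[0,0,0,0,0,-6.1,0.06],[0,0,0,0,0,-6.1,0.06],[0,0,0,0,0,0,0.06],[0,0,0,0,0,0,0.06]]'
python3 -c "
from h import *
snap('wrist','w26');go((.44,-.34,.22),22)"
```

```text
clock: 33.78
tcp_pos: [0.4397, -0.34, 0.2147]
tool_rot: [-0.189, 0.982, 0.001, -0.0]
force: [1.8, -0.6, -0.5]
finger_gap: 0.06
t 33.8 tcp [ 0.4399 -0.3401  0.215 ] shift(mm) [-0.2  0.1 -5. ] turn [ 0.07  0.02 -0.2 ]  minrows 0.1 gap 0.0602
```

View pics/w26.png

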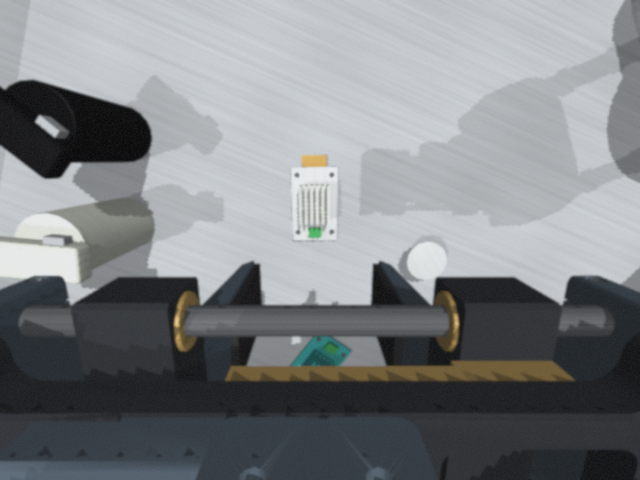

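```bash
python3 - <<'E'
from h import *
_,_,im=load('w26'); cv2.imwrite('pics/w26c.png',cv2.resize(im[150:250,270:360],None,fx=6,fy=6,interpolation=cv2.INTER_CUBIC)[:600,:,::-1])
E
```

```text
(no output)
```

View pics/w26c.png

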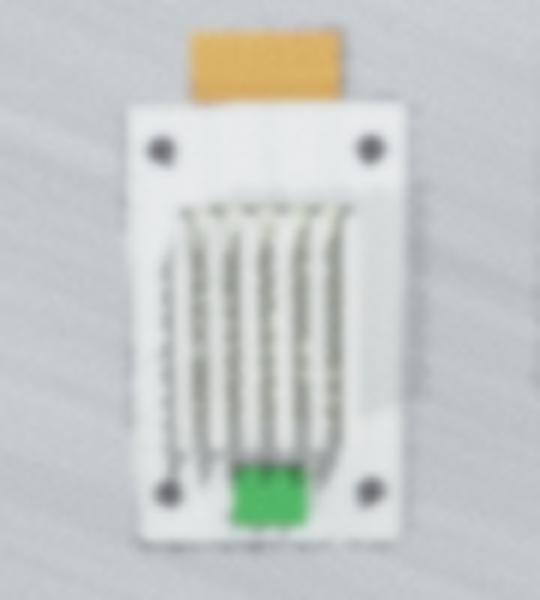

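```bash
python3 - <<'E'
from h import *
modpose('w26',270,150,6,[(161,150),(371,150),(168,492),(371,492)],(266,32),(267,540))
E
```

```text
screw span 70.08318309329468 42.12696806626337 yaw 22.350574432675245 origin(screws) [ 0.42088841 -0.34983502] origin(tip) [ 0.42181297 -0.34920177]
origin(end) [ 0.42146176 -0.35028184]
```

```bash
python3 -c "
from h import *
go((.4214,-.3498,.05),22.3)"
```

```text
t 33.8 tcp [ 0.4399 -0.3401  0.215 ] shift(mm) [ 20.8  -2.3 164.9] turn [ 0.07  0.02 -0.5 ]  minrows 4.0 gap 0.0602
```

```bash
python3 -m creep '[[0.005,-0.001,0.035,0,0,-0.5,0.06],[0.005,-0.001,0.035,0,0,0,0.06],[0.005,0,0.035,0,0,0,0.06],[0.005,0,0.035,0,0,0,0.06],[0,0,0.025,0,0,0,0.06],[0,0,0,0,0,0,0.06],[0,0,0,0,0,0,0.06]]'
python3 - <<'E'
from h import *
snap('wrist','w27');go((.4214,-.3498,-.0125),22.3)
E
```

```text
clock: 34.42
tcp_pos: [0.4221, -0.3493, 0.0502]
tool_rot: [-0.194, 0.981, 0.001, -0.0]
force: [0.5, 1.3, 0.4]
finger_gap: 0.0603
t 34.5 tcp [ 0.423  -0.3502  0.0515] shift(mm) [ 1.4  1.  64. ] turn [-0.02  0.05  0.14]  minrows 1.5 gap 0.0599
```

View pics/w27.png

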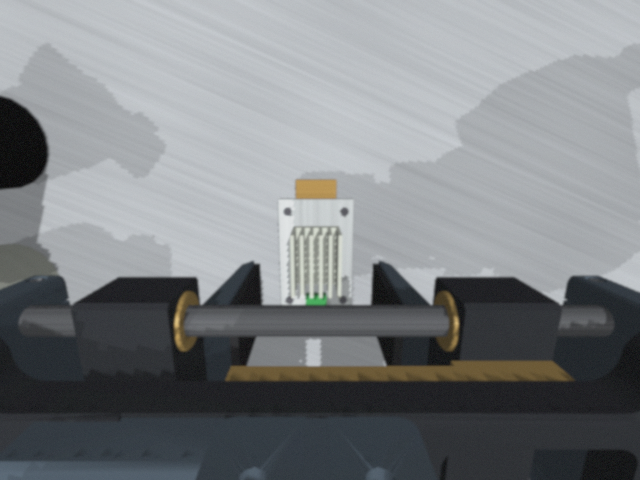

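```bash
python3 -m creep '[[0.001,0,0.025,0,0,0,0.06],[0.0005,0,0.02,0,0,0,0.06],[0,0,0.012,0,0,0,0.06],[0,0,0.006,0,0,0,0.06],[0,0,0.001,0,0,0,0.06],[0,0,0,0,0,0,0.06]]'
python3 -m creep '[[0,0,0,0,0,0,0.01],[0,0,0,0,0,0,0.01],[0,0,0,0,0,0,0.01],[0,0,0,0,0,0,0.01],[0,0,0,0,0,0,0.01],[0,0,0,0,0,0,0.01],[0,0,0,0,0,0,0.01]]'
```

```text
clock: 34.97
tcp_pos: [0.4221, -0.3511, -0.012]
tool_rot: [-0.195, 0.981, -0.001, 0.001]
force: [0.1, -0.5, -0.4]
finger_gap: 0.0599
clock: 35.55
tcp_pos: [0.4215, -0.3506, -0.0128]
tool_rot: [-0.195, 0.981, -0.0, 0.001]
force: [-1.7, 1.6, 6.2]
finger_gap: 0.034
```

```bash
python3 -m creep '[[0,0,-0.02,0,0,0,0.01],[0,0,-0.035,0,0,0,0.01],[0,0,-0.035,0,0,0,0.01],[0,0,-0.035,0,0,0,0.01],[0,0,-0.035,0,0,0,0.01],[0,0,-0.035,0,0,0,0.01],[0,0,0,0,0,0,0.01],[0,0,0,0,0,0,0.01]]'
python3 - <<'E'
from h import *
snap('wrist','w28');nestgo(-1,-.03,.13,0,(-.0003,0,-.0128))
o=ctrl.observe();t=o['tcp_pos'];R=Ro.from_quat(o['tool_rot'])
_,_,im=load('w28'); b=[x for x in blobs(mask(im,'brass'),300) if x[1][1]<210 and 250<x[2][0]<380]; print([(x[0],x[1]) for x in b])
E
```

```text
clock: 36.22
tcp_pos: [0.4218, -0.3512, 0.1834]
tool_rot: [-0.195, 0.981, -0.002, 0.001]
force: [-0.3, 1.4, -2.8]
finger_gap: 0.0337
tcp target [ 0.634  -0.1173  0.1772]
t 36.3 tcp [ 0.4211 -0.3504  0.1817] shift(mm) [-286.   133.8    4.7] turn [-3.000e-02  7.000e-02  3.102e+01]  minrows 7.6 gap 0.0339
[]
```

View pics/w28.png

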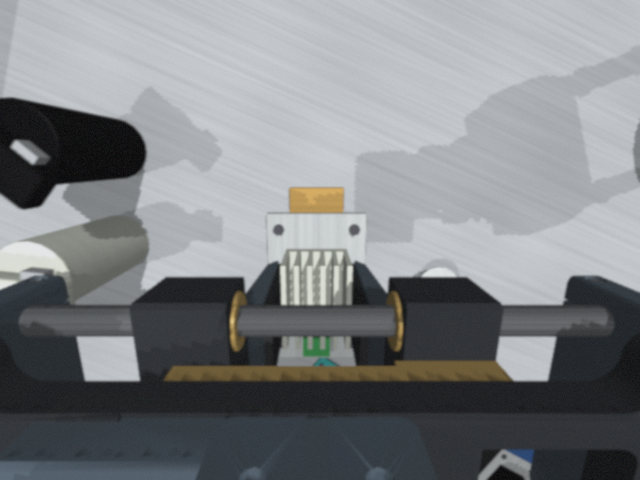

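```bash
python3 -m creep '[[-0.0357,0.0167,0,0,0,0,0.01],[-0.0357,0.0167,0,0,0,0,0.01],[-0.0357,0.0167,0,0,0,0,0.01],[-0.0357,0.0167,0,0,0,0,0.01],[-0.0357,0.0167,0,0,0,0,0.01],[-0.0357,0.0167,0,0,0,0,0.01],[-0.0357,0.0167,0,0,0,0,0.01],[-0.0357,0.0167,0,0,0,0,0.01]]' >/dev/null
python3 -m creep '[[0,0,0,0,0,6.2,0.01],[0,0,0,0,0,6.2,0.01],[0,0,0,0,0,6.2,0.01],[0,0,0,0,0,6.2,0.01],[0,0,0,0,0,6.2,0.01],[0,0,0,0,-7.1,0,0.01],[0,0,0,0,-7.1,0,0.01],[0,0,0,0,0,0,0.01],[0,0,0,0,0,0,0.01]]'
python3 -c "
from h import *
nestgo(-1,-.03,.05,14.3,(-.0003,0,-.0128))"
```

```text
clock: 37.68
tcp_pos: [0.6306, -0.1168, 0.1791]
tool_rot: [0.073, 0.991, -0.008, 0.112]
force: [1.2, 0.5, -1.5]
finger_gap: 0.034
tcp target [ 0.6354 -0.1175  0.1114]
t 37.7 tcp [ 0.6306 -0.1168  0.1791] shift(mm) [10.4 -0.1 67.1] turn [ 0.09 -1.35  0.01]  minrows 1.6 gap 0.0340
```

```bash
python3 -m creep '[[0.0035,0,0.022,0,-1.3,0,0.01],[0.0035,0,0.022,0,0,0,0.01],[0.0035,0,0.022,0,0,0,0.01],[0,0,0,0,0,0,0.01],[0,0,0,0,0,0,0.01],[0,0,0,0,0,0,0.01]]' >/dev/null
python3 - <<'E'
from h import *
nestgo(-1,-.03,.003,14.3,(-.0003,0,-.0128))
E
```

```text
tcp target [ 0.6354 -0.1175  0.0644]
t 38.2 tcp [ 0.6408 -0.1187  0.1158] shift(mm) [18.3  0.4 48.4] turn [0.04 0.3  0.05]  minrows 1.2 gap 0.0336
```

```bash
python3 -m creep '[[0.006,0,0.016,0,0,0,0.01],[0.006,0,0.016,0,0,0,0.01],[0.006,0.0004,0.015,0,0.3,0,0.01],[0,0,0,0,0,0,0.01],[0,0,0,0,0,0,0.01],[0,0,0,0,0,0,0.01]]'
python3 - <<'E'
from h import *
snap('wrist','w29'); nestgo(-1,-.057,.0015,14.3,(-.0003,0,-.0128))
_,_,im=load('w29'); cv2.imwrite('pics/w29c.png',cv2.resize(im[140:290,200:450],(800,480),interpolation=cv2.INTER_CUBIC)[:,:,::-1])
E
```

```text
clock: 38.68
tcp_pos: [0.6356, -0.1176, 0.0668]
tool_rot: [0.073, 0.989, -0.009, 0.125]
force: [0.7, 0.2, -1.3]
finger_gap: 0.0338
tcp target [ 0.6087 -0.1135  0.0629]
t 38.7 tcp [ 0.6357 -0.1176  0.0668] shift(mm) [27.4  0.1 -3. ] turn [0.02 0.14 0.05]  minrows 0.7 gap 0.0337
```

View pics/w29c.png

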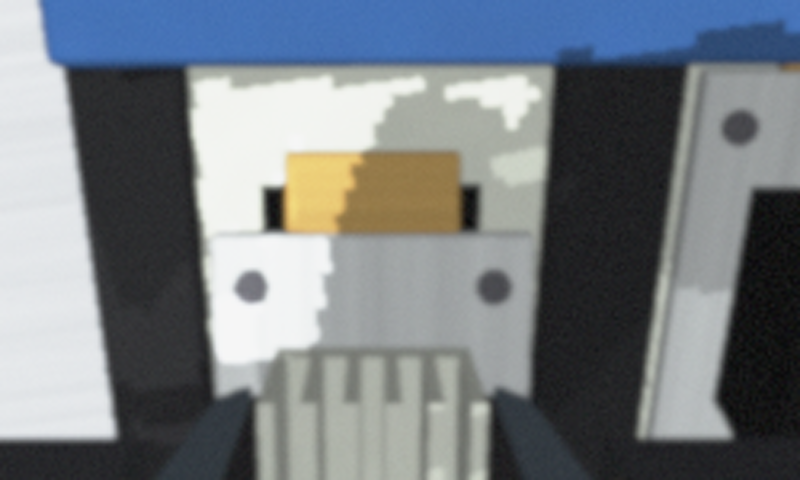

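Well centred (window 264–478, tongue 285–460). Insert.

```bash
python3 -m creep '[[0.006,0,-0.0007,0,0,0,0.01],[0.006,0,-0.0007,0,0,0,0.01],[0.006,0,-0.0007,0,0,0,0.01],[0.004,0,-0.0005,0,0,0,0.01],[0,0,0,0,0,0,0.01],[0,0,0,0,0,0,0.01]]'| grep -E "tcp|force"
python3 -c "
from h import *
nestgo(-1,-.057,.0015,14.3,(-.0003,0,-.0128))"
```

```text
tcp_pos: [0.6125, -0.114, 0.0623]
force: [0.4, -0.0, -1.3]
tcp target [ 0.6087 -0.1135  0.0629]
t 39.2 tcp [ 0.6125 -0.114   0.0623] shift(mm) [ 3.6 -0.1 -1.5] turn [ 0.04 -0.    0.03]  minrows 0.1 gap 0.0341
```

```bash
python3 -m creep '[[0.0025,0,-0.001,0,0,0,0.01],[0,0,0,0,0,0,0.01],[0.0011,0,0.0035,0,3.6,0,0.01],[0.0011,0,0.0035,0,3.6,0,0.01],[0,0,0,0,0,0,0.01]]'| grep -E "tcp|force"
python3 -c "
from h import *
snap('wrist','w30');nestgo(-1,-.057,.0005,7.15,(-.0003,0,-.0128))"
```

```text
tcp_pos: [0.6115, -0.1141, 0.0553]
force: [-0.2, -0.2, -1.4]
tcp target [ 0.6084 -0.1135  0.0547]
t 39.7 tcp [ 0.611  -0.1138  0.0551] shift(mm) [ 2.6 -0.   0.1] turn [0.03 0.05 0.06]  minrows 0.1 gap 0.0342
```

View pics/w30.png

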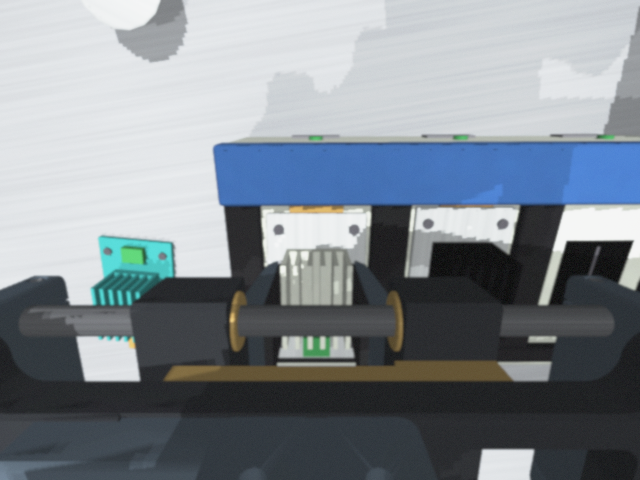

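```bash
python3 -m creep '[[0.0015,0,0,0,0,0,0.01],[0.001,0,0.0034,0,3.6,0,0.01],[0.0008,0,0.0032,0,3.5,0,0.01],[0,0,0,0,0,0,0.01],[0,0,0,0,0,0,0.01]]'| grep -E "tcp|force"
python3 -c "
from h import *
nestgo(-1,-.057,.000,0,(-.0003,0,-.0128))"
```

```text
tcp_pos: [0.6068, -0.113, 0.0479]
force: [1.0, -0.2, -2.2]
tcp target [ 0.6073 -0.1133  0.0472]
t 40.1 tcp [ 0.6068 -0.113   0.0479] shift(mm) [-0.6 -0.2  0.7] turn [0.05 0.1  0.07]  minrows 0.0 gap 0.0340
```

```bash
python3 -m creep '[[0,0,0.0005,0,0,0,0.01],[0,0,0,0,0,0,0.01],[0,0,0,0,0,0,0.01]]'| grep -E "tcp|force"
python3 -m creep '[[0,0,0.0005,0,0,0,0.01],[0,0,0,0,0,0,0.01]]'| grep -E "tcp|force"
```

```text
tcp_pos: [0.6062, -0.113, 0.0479]
force: [-0.1, -0.0, -1.6]
tcp_pos: [0.6066, -0.1131, 0.0474]
force: [0.5, -0.3, -2.1]
```

```bash
python3 -m creep '[[-0.0005,0,0.0005,0,0,0,0.01],[0,0,0,0,0,0,0.01]]'| grep -E "tcp|force"
python3 -m creep '[[0,0,0.0005,0,0,0,0.01],[0,0,0,0,0,0,0.01]]'| grep -E "tcp|force"
```

```text
tcp_pos: [0.6069, -0.1131, 0.0472]
force: [-4.8, 1.6, 8.7]
tcp_pos: [0.607, -0.1131, 0.0472]
force: [-8.8, 0.9, 15.8]
```

Contact. Release, rise, look.

```bash
python3 -m creep '[[0,0,-0.0008,0,0,0,0.055],[0,0,0,0,0,0,0.055],[0,0,0,0,0,0,0.055],[0,0,0,0,0,0,0.055],[0,0,-0.01,0,0,0,0.055],[0,0,-0.03,0,0,0,0.055],[0,0,-0.04,0,0,0,0.055],[0,0,-0.04,0,0,0,0.055],[0.01,0.03,-0.02,0,0,0,0.055],[0.01,0.03,0,0,0,0,0.055],[0,0,0,0,0,0,0.055],[0,0,0,0,0,0,0.055]]' >/dev/null
python3 -c "
from h import *
snap('wrist','w31'); snap('side','s31')
_,_,im=load('s31'); cv2.imwrite('pics/s31c.png',cv2.resize(im[180:310,240:390],None,fx=4.5,fy=4.5,interpolation=cv2.INTER_CUBIC)[:,:,::-1])
_,_,im=load('w31'); cv2.imwrite('pics/w31c.png',cv2.resize(im[130:300,130:530],(800,340),interpolation=cv2.INTER_CUBIC)[:,:,::-1])
go((.6,.1,.2),-98.5)"
```

```text
t 42.0 tcp [ 0.5964 -0.0512  0.1874] shift(mm) [ 18.6 150.1 -12.6] turn [ 2.000e-02 -1.000e-02  9.007e+01]  minrows 12.6 gap 0.0550
```

View pics/w31c.png

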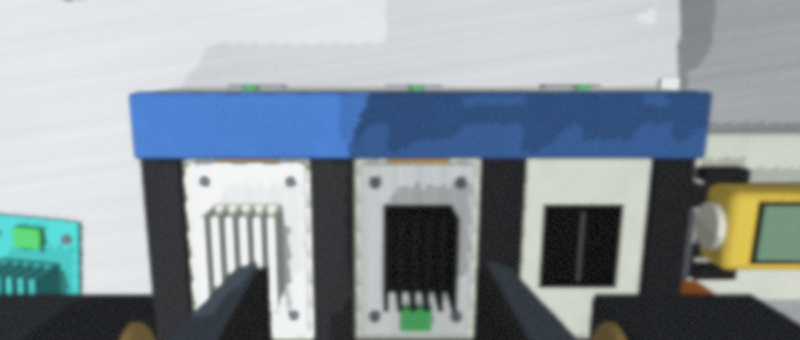

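View pics/s31c.png

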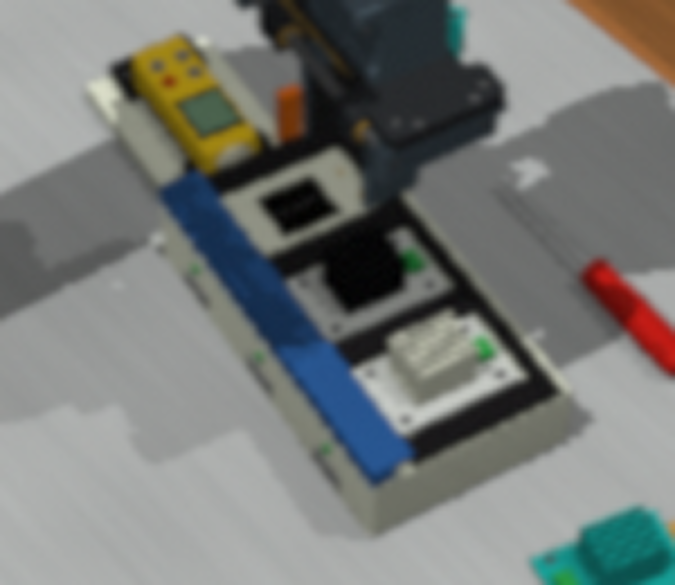

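```bash
python3 - <<'E'
from h import *
np.set_printoptions(precision=1,suppress=True)
loc=lambda p:A0.inv().apply(p-N2)*1000
for n,x,y,z in [('W',205,182,.065),('W',290,182,.065),('W',293,315,.065),('B',375,182,.065),('B',460,182,.065),('B',374,316,.065),('B',457,316,.065),('bar',200,157,.076),('bar',600,157,.076)]:
    print(n,loc(ray('w31',130+x/2,130+y/2,z)))
E
```

```text
W [ -33.4 -105.6    5. ]
W [-33.5 -63.9   5. ]
W [ 36.2 -64.3   5. ]
B [-33.6 -22.1   5. ]
B [-33.7  19.6   5. ]
B [ 36.7 -22.4   5. ]
B [36.6 20.6  5. ]
bar [ -47.2 -104.5   16. ]
bar [-47.7  83.6  16. ]
```

Both modules are seated: by the screws, the origins lie at about -1.5 mm in x and 0 to -1 mm in y. For the shutter, I'll turn the jaws along checker x to pinch the tab.

```bash
python3 -m creep '[[0,0.04,-0.01,0,0,0,0.055],[0,0.04,-0.01,0,0,0,0.055],[0,0.04,0,0,0,0,0.055],[0,0,0,0,0,6.9,0.055],[0,0,0,0,0,6.9,0.055],[0,0,0,0,0,6.9,0.055],[0,0,0,0,0,6.9,0.055],[0,0,0,0,0,6.9,0.055],[0,0,0,0,0,6.9,0.055],[0,0,0,0,0,6.9,0.055],[0,0,0,0,0,6.9,0.055],[0,0,0,0,0,6.9,0.055]]' >/dev/null
python3 -m creep '[[0,0,0,0,0,6.9,0.055],[0,0,0,0,0,6.9,0.055],[0,0,0,0,0,6.9,0.055],[0,0,0,0,0,6.9,0.055],[0,0,0,0,0,0,0.055],[0,0,0,0,0,0,0.055]]'
python3 -c "
from h import *
go((.665,.095,.2),-98.5)"
```

```text
clock: 43.47
tcp_pos: [0.6141, 0.067, 0.2069]
tool_rot: [0.755, 0.656, -0.0, -0.0]
force: [0.2, 0.3, 0.3]
finger_gap: 0.0547
t 43.5 tcp [0.6141 0.067  0.2069] shift(mm) [34.8 46.5  6.9] turn [-0.03 -0.02  0.52]  minrows 1.4 gap 0.0547
```

```bash
python3 -m creep '[[0.017,0.023,0.003,0,0,0.5,0.055],[0.017,0.023,0.003,0,0,0,0.055],[0,0,0,0,0,0,0.055],[0,0,0,0,0,0,0.055]]' >/dev/null
python3 -c "
from h import *
snap('wrist','w32'); go((.665,.095,.2),-98.5)"
```

```text
t 43.9 tcp [0.6643 0.0943 0.2006] shift(mm) [0.7 0.6 0.6] turn [-0.06 -0.01  0.05]  minrows 0.0 gap 0.0553
```

View pics/w32.png

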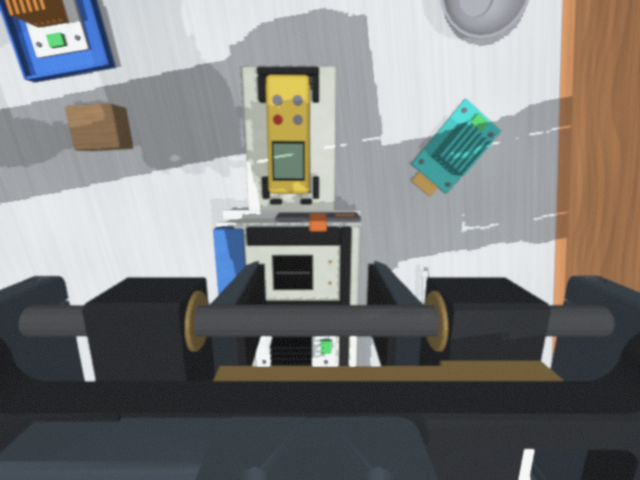

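```bash
python3 - <<'E'
from h import *
np.set_printoptions(precision=4,suppress=True)
f='w32';_,_,im=load(f); cv2.imwrite('pics/w32c.png',cv2.resize(im[195:245,290:370],None,fx=8,fy=8,interpolation=cv2.INTER_CUBIC)[:,:,::-1])
loc=lambda p:A0.inv().apply(p-N2)*1000
hsv=cv2.cvtColor(im,cv2.COLOR_RGB2HSV); m=cv2.inRange(hsv,np.array((3,150,120)),np.array((16,255,255))); m[:200]=0;m[240:]=0;m[:,:290]=0;m[:,350:]=0
for a,b,c,mm in blobs(m,20):
    print(a,b,c,ray(f,*c,.104)[:2],loc(ray(f,*c,.104)))
    x,y,w,h=b[:4]
    for u,v in [(x,y),(x+w,y),(x,y+h),(x+w,y+h)]: print(loc(ray(f,u,v,.104)))
E
```

```text
275 (np.int32(309), np.int32(214), np.int32(18), np.int32(18)) [317.5782 222.8327] [0.6683 0.1086] [ 26.2481 144.4346  44.    ]
[ 18.5419 152.4459  44.    ]
[ 34.6648 152.4724  44.    ]
[ 18.4836 135.9805  44.    ]
[ 34.826  136.0075  44.    ]
```

View pics/w32c.png

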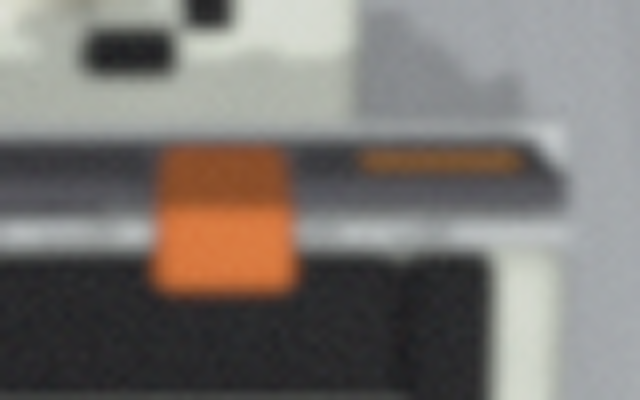

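```bash
python3 -c "
from h import *
t=N2+A0.apply([.0266,.141,0]); print(t); go((t[0],t[1],.12),-98.5)"
```

```text
[0.66814895 0.10511951 0.06      ]
t 43.9 tcp [0.6643 0.0943 0.2006] shift(mm) [11.2  2.3 80.6] turn [-0.06 -0.01  0.05]  minrows 2.0 gap 0.0553
```

```bash
python3 -m creep '[[0.0055,0.0012,0.027,0,0,0,0.055],[0.0055,0.0012,0.027,0,0,0,0.055],[0,0,0.026,0,0,0,0.055],[0,0,0,0,0,0,0.055],[0,0,0,0,0,0,0.055]]' >/dev/null
python3 -c "
from h import *
snap('wrist','w33'); go((.6681,.1051,.052),-98.5)"
```

```text
t 44.3 tcp [0.6685 0.1047 0.1224] shift(mm) [ 0.3 -0.5 70.4] turn [ 0.02 -0.03 -0.11]  minrows 1.7 gap 0.0552
```

View pics/w33.png

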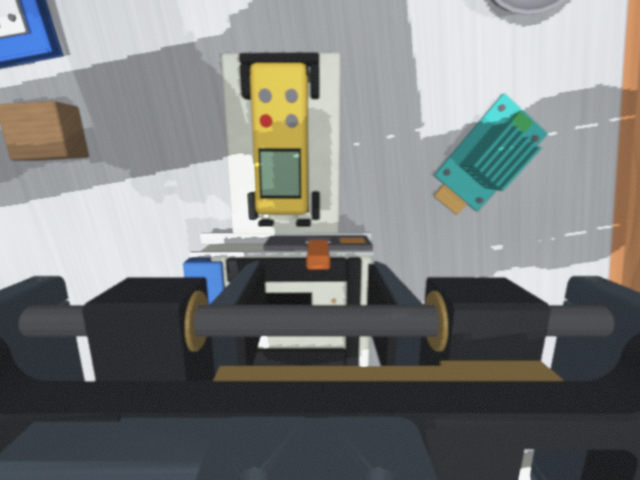

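```bash
python3 -m creep '[[0,0,0.02,0,0,0,0.055],[0,0,0.015,0,0,0,0.055],[0,0,0.015,0,0,0,0.055],[0,0,0.008,0,0,0,0.055],[0,0,0,0,0,0,0.055]]'|grep -E "tcp|force"
python3 -m creep '[[0,0,0.004,0,0,0,0.055],[0,0,0.004,0,0,0,0.055],[0,0,0.003,0,0,0,0.055],[0,0,0,0,0,0,0.055],[0,0,0,0,0,0,0.055]]'|grep -E "tcp|force"
python3 -c "
from h import *
snap('wrist','w34'); go((.6681,.1051,.052),-98.5)"
```

```text
tcp_pos: [0.6684, 0.1049, 0.0633]
force: [-0.5, 0.1, -0.3]
tcp_pos: [0.6686, 0.1052, 0.0524]
force: [0.0, -0.5, -0.3]
t 45.2 tcp [0.6687 0.1052 0.0525] shift(mm) [-0.2 -0.5  0.5] turn [ 0.02 -0.04 -0.15]  minrows 0.0 gap 0.0552
```

View pics/w34.png

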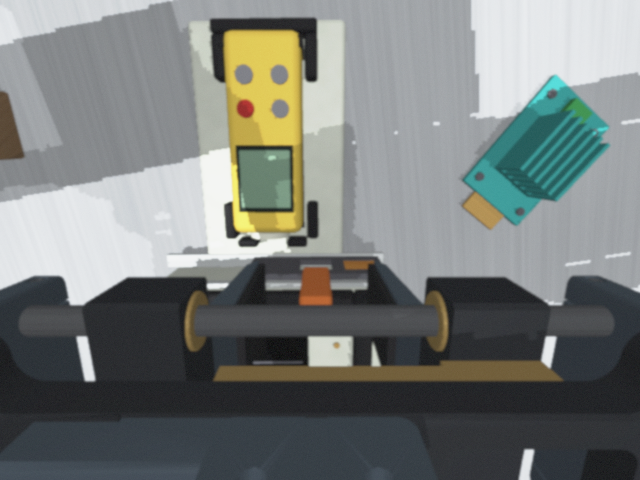

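```bash
python3 -m creep '[[0,0,0,0,0,0,0.01],[0,0,0,0,0,0,0.01],[0,0,0,0,0,0,0.01],[0,0,0,0,0,0,0.01],[0,0,0,0,0,0,0.01],[0,0,0,0,0,0,0.01],[0,0,0,0,0,0,0.01],[0,0,0,0,0,0,0.01],[0,0,0,0,0,0,0.01]]'
python3 -c "
from h import *
go((.6681,.1051,.052),-98.5)"
```

```text
clock: 45.95
tcp_pos: [0.6684, 0.1052, 0.0522]
tool_rot: [0.758, 0.652, 0.0, -0.0]
force: [-0.7, 0.3, 1.0]
finger_gap: 0.0159
t 46.0 tcp [0.6684 0.1052 0.0522] shift(mm) [-0.2 -0.3  0.2] turn [-0.01 -0.03 -0.15]  minrows 0.0 gap 0.0159
```

```bash
python3 -m creep '[[0,-0.003,0,0,0,0,0.01],[0,-0.003,0,0,0,0,0.01],[0,-0.003,0,0,0,0,0.01],[0,-0.003,0,0,0,0,0.01],[0,-0.003,0,0,0,0,0.01],[0,-0.003,0,0,0,0,0.01],[0,0,0,0,0,0,0.01]]'
python3 -m creep '[[0,-0.003,0,0,0,0,0.01],[0,-0.003,0,0,0,0,0.01],[0,-0.003,0,0,0,0,0.01],[0,-0.003,0,0,0,0,0.01],[0,0,0,0,0,0,0.01],[0,0,0,0,0,0,0.01]]'
python3 -c "
from h import *
go(np.array([.6684,.1052,.0522])+A0.apply([-.03,0,0]),-98.5)"
```

```text
clock: 46.53
tcp_pos: [0.6496, 0.108, 0.0522]
tool_rot: [0.758, 0.652, -0.0, -0.001]
force: [-1.4, -0.7, -0.0]
finger_gap: 0.0159
clock: 47.03
tcp_pos: [0.6386, 0.1096, 0.0522]
tool_rot: [0.758, 0.652, 0.0, -0.0]
force: [-2.2, -3.1, 0.9]
finger_gap: 0.0158
t 47.0 tcp [0.6386 0.1096 0.0522] shift(mm) [ 0.   0.1 -0. ] turn [-0.02 -0.02 -0.15]  minrows 0.0 gap 0.0158
```

Moved 30.1 mm along -x. Open the fingers a little, rise, and look.

```bash
python3 -m creep '[[0,0,0,0,0,0,0.045],[0,0,0,0,0,0,0.045],[0,0,0,0,0,0,0.045],[0,0,0,0,0,0,0.045],[0,0,0,0,0,0,0.045],[0,0,-0.01,0,0,0,0.045],[0,0,-0.03,0,0,0,0.045],[0,0,-0.04,0,0,0,0.045],[0,0,-0.04,0,0,0,0.045],[0,0,-0.03,0,0,0,0.045],[0,0,0,0,0,0,0.045],[0,0,0,0,0,0,0.045]]'
python3 - <<'E'
from h import *
np.set_printoptions(precision=4,suppress=True)
snap('wrist','w35')
f='w35';_,_,im=load(f)
loc=lambda p:A0.inv().apply(p-N2)*1000
hsv=cv2.cvtColor(im,cv2.COLOR_RGB2HSV); m=cv2.inRange(hsv,np.array((3,150,120)),np.array((16,255,255))); m[:200]=0;m[255:]=0;m[:,:250]=0;m[:,350:]=0
for a,b,c,mm in blobs(m,20): print(a,[int(i) for i in b],c,loc(ray(f,*c,.104)))
cv2.imwrite('pics/w35c.png',cv2.resize(im[150:270,220:380],None,fx=4,fy=4,interpolation=cv2.INTER_CUBIC)[:,:,::-1])
E
```

```text
clock: 48.03
tcp_pos: [0.6399, 0.1098, 0.2051]
tool_rot: [0.758, 0.652, 0.002, 0.001]
force: [0.2, 0.2, -1.5]
finger_gap: 0.0455
279 [305, 224, 18, 19] [313.6057 233.3297] [ -3.9374 145.0295  44.    ]
```

View pics/w35.png

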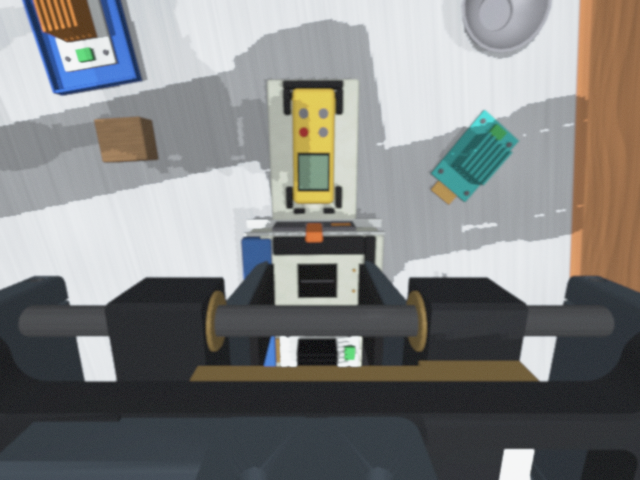

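The tab moved from 26.2 to -3.9 mm local x, 30.2 mm of travel. Move clear and do a last check.

```bash
python3 -m creep '[[-0.03,-0.02,-0.02,0,0,0,0.045],[-0.03,-0.02,-0.02,0,0,0,0.045],[-0.03,-0.02,-0.02,0,0,0,0.045],[-0.035,-0.02,0,0,0,0,0.045],[-0.035,-0.02,0,0,0,0,0.045],[-0.035,-0.02,0,0,0,0,0.045],[-0.035,-0.02,0,0,0,0,0.045],[-0.035,-0.01,0,0,0,0,0.045],[-0.035,-0.01,0,0,0,0,0.045],[0,0,0,0,0,0,0.045],[0,0,0,0,0,0,0.045]]'
python3 - <<'E'
from h import *
snap('wrist','w36');snap('top','top36'); snap('side','s36')
_,_,im=load('top36'); cv2.imwrite('pics/top36c.png',cv2.resize(im[150:340,160:470],None,fx=2.5,fy=2.5,interpolation=cv2.INTER_CUBIC)[:,:,::-1])
_,_,im=load('s36'); cv2.imwrite('pics/s36c.png',cv2.resize(im[160:310,160:400],None,fx=3.3,fy=3.3,interpolation=cv2.INTER_CUBIC)[:,:,::-1])
E
```

```text
clock: 49.0
tcp_pos: [0.4342, -0.1641, 0.2611]
tool_rot: [0.76, 0.65, -0.0, -0.001]
force: [-0.1, -0.0, 0.2]
finger_gap: 0.045
```

View pics/top36c.png

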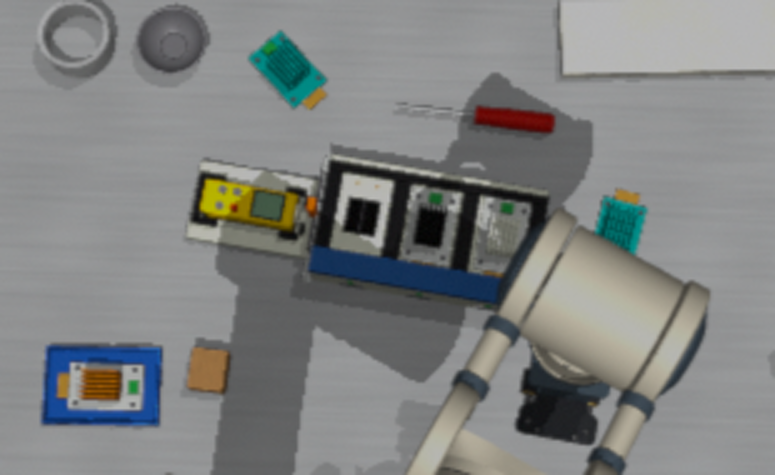

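View pics/s36c.png

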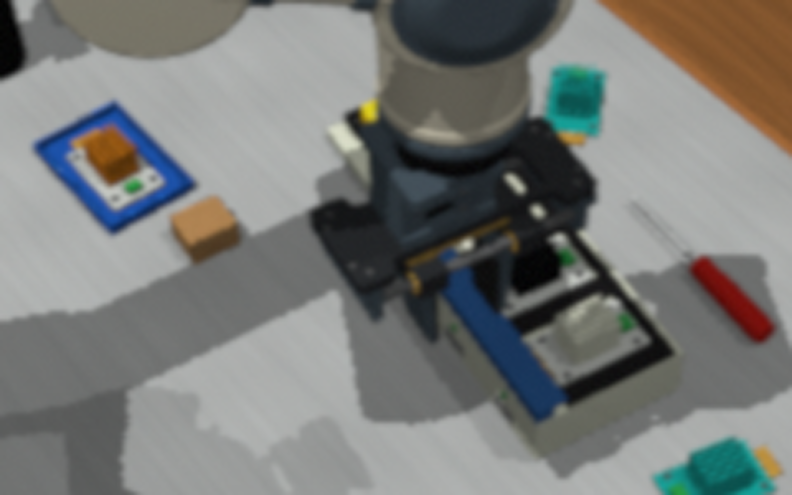

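View pics/w36.png

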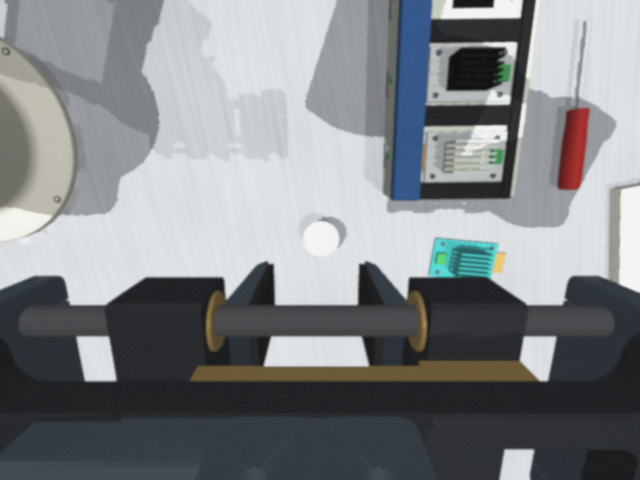

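```bash
python3 -c "
from station import ctrl
print(ctrl.finish_job())"
```

```text
the job is handed in; nothing more can be done
None
```

I finished the changeover and handed the job in at about 49 s; it reported no verdict, so the checks below are my own from the pictures.

- **Bronze module:** it lies flat and lengthwise in the blue tray.
- **LED modules:** only two were on the bench. The black one is in the middle nest and the white one in the right nest, tongues under the bar. By the screw positions, both sit about 1.5 mm towards the robot from nominal and within about 1 mm sideways. Both touched the nest floor at the expected height.
- **Meter:** it lies in its cradle, centred between the corner walls, lens to the port.
- **Shutter:** I moved it last. The tab travelled 30.2 mm by the camera (30.1 mm by the arm), so it should stand in the open window.
- **Other things:** those visible in the last pictures (turquoise modules, screwdriver, reflector, carton) look unmoved. I did not recheck all four spotlights at the end.

Two checks disagreed on the way:

- **Fingertips:** they end about 28 mm behind the stated tool point. The first grasp on the bronze module closed on air. I found the offset by touching its sink top with the shut fingers, which gave a brief 72 N along the tool (75 N in all), and used it for every later grasp.
- **Nest centre:** my first measure was about 2 mm off sideways. I corrected it before inserting the black module.

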